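# Lay out a slab-glass panel ready for pouring

### The arm

A 6-joint arm with a two-finger parallel gripper is mounted at the origin on the work surface. World frame = base frame: x ahead of the robot, y to its left, z up, the work surface at z = 0. Lengths are in mm, angles in rad, forces in N, time in s.
With the tool pointing down it reaches from about 400 to 925 mm from the base axis. Payload 12.5 kg.
Tool frame: the origin (TCP) lies at the very end of the fingers, on their centre line; the grasp point (between the pads) lies 19 mm behind it (tcp_to_grasp is the z of the grasp point in the tool frame, in mm); z points along the fingers, x is the direction in which the jaws open and shut, and the axes are right-handed (so a half turn about z gives the same grasp; the last joint's range is limited). The gripper opens to 95 mm and grips with 3 to 60 N. Pads are 20 mm wide; open, the fingers measure 119 mm over their backs; the gripper's body (75 mm by 180 mm) begins 59 mm behind the grasp point.
Start: joints at [-1.246, 0.491, 1.559, -0, 1.092, -0.106], TCP at [261.023, -567.903, 214.661] pointing down, gripper open.
Joint ranges: [-3.1, 3.1], [-0.84, 2.19], [0.05, 2.79], [-1.13, 4.28], [0.06, 2.93], [-2.69, 2.69]. Speed limits (rad/s): [2.22, 2.22, 2.79, 3.14, 3.14, 3.14].

### API

Orientations are given as [roll, pitch, yaw] about the fixed x, y, z axes, in that order (R = Rz(yaw) Ry(pitch) Rx(roll)).
In Python, from cell import state, read_camera, camera_info, job_done, tcp_to_grasp gives the robot as it stands. The module is installed in compiled form; this text tells all that it offers.
- The arm moves only by the tool servo_tool, never from a script. Its argument "rows" is a list of rows, each a list of 7 numbers: the turn, a rotation vector about the tool's x, y, z in degrees, then the shift along the tool's x, y, z in m, then the finger opening in m, from 0 to 0.0951. A call has 1 to 12 rows; each row is the pose to reach, as a shift and turn from the pose commanded when the call began, along the tool's axes at that moment; what a row does not reach only later rows make up. A row lasts 1/8 s, in which the tool goes at most 62.5 mm and 10.7 degrees, less where a joint would pass 70% of its speed; a pose out of reach is approached as far as the arm can. A call with a gripper value outside its range is refused whole. The fingers move at their own pace and stop on an object; the grip force is fixed at half the most. Time passes only in rows, so rows that repeat a pose let the fingers close. It gives the time, the measured TCP pose, the force and the opening at its end, in the units of the state.
- state(): the state, without advancing time (a new reading comes with each control period).
- read_camera(name): name is "scene" or "top" or "wrist"; returns the picture (480x640x3 uint8, red, green, blue); there is no depth.
- camera_info(name): a dict with "vfov" (degrees; the focal length in pixels is half the picture's height over the tangent of half this angle, whatever the lens; pixels are square), "cx", "cy" (the principal point, pixels), "R" (3x3) and "t" (3): a world point X has camera coordinates R X + t; the wrist camera has in their place "tool_from_camera" (4x4, takes a point from camera to tool coordinates, whose origin is the TCP and whose axes are the tool frame's). Camera axes: x right, y down, z forward; pixel columns grow to the right and rows downward; lengths in mm; the calibration is good to about 2 mm. A picture is of the moment at which its call begins: read the wrist's pose just before it. camera_info takes no time and is no camera call.
- job_done(): hands the job in, once; it reports no verdict.
The state is a dict: "t": time; "joints": joint angles; "qvel": joint speeds; "tau": joint torques, N m; "eef_pos": TCP position; "tcp_rot": TCP orientation; "ft_force": force on the tool from outside, world axes, zero at the start; "moment": the same for the moment, N m; "opening": opening from 0.0 (shut) to 1.0 (fully open).
Only numpy, scipy, OpenCV 4.12 (cv2) and the standard library are available. Lean on these libraries where they do the work, as an engineer would, in place of code of your own. Each camera call takes 0.05 s, during which the arm holds its last target.

### The job

Get this slab-glass panel ready for pouring: clear the casting board by hanging both pairs of ear defenders side by side over the bar of the grey arm next to it, one cup down on either side of the bar, and lay every loose glass slab flat on the empty near half as the mirror image of the glued slab of the same shape and size: straight across the centre strip from its twin, just as far from the strip, and squared up with it. Leave the chopping block, the hammer and the brush pot where they are.

Things in the scene. Friction and masses are not known exactly. Their poses are not given: they have to be found in the camera images.
- board: casting board fixed on the bench: 300 (its x) by 386 mm (its y), top at z = 12 mm, kraft paper; flat aluminium form bars 10 mm high on it: a rectangle 242 (x) by 330 mm (y) inside, and a centre strip 20 mm wide along its y axis, centre line at x = 0. Origin: centre of the underside. The far half (+x) carries the glued slabs; the near half (-x, towards the robot) is the empty one
- bedded_disc: green cast-glass slab, glued on the far half of the board (immovable): round disc, 46 mm across; 25 mm thick. Its axes are parallel to the board's, its centre is 66 mm from the centre line of the strip; the row's slabs are about 62 mm apart, in any order. Origin: centre of the underside, on the board's top
- bedded_hexagon: green cast-glass slab, glued on the far half of the board (immovable): regular hexagon, 44 mm across the flats; two of the flats face +x and -x of its own frame; 25 mm thick. Its axes are parallel to the board's, its centre is 66 mm from the centre line of the strip; the row's slabs are about 62 mm apart, in any order. Origin: centre of the underside, on the board's top
- bedded_square: green cast-glass slab, glued on the far half of the board (immovable): square, 44 x 44 mm, sides along its x and y; 25 mm thick. Its axes are parallel to the board's, its centre is 66 mm from the centre line of the strip; the row's slabs are about 62 mm apart, in any order. Origin: centre of the underside, on the board's top
- bedded_oblong: green cast-glass slab, glued on the far half of the board (immovable): oblong, 58 mm along its x and 28 mm along its y; 25 mm thick. Its axes are parallel to the board's, its centre is 66 mm from the centre line of the strip; the row's slabs are about 62 mm apart, in any order. Origin: centre of the underside, on the board's top
- bedded_small: green cast-glass slab, glued on the far half of the board (immovable): small square, 30 x 30 mm, sides along its x and y; 25 mm thick. Its axes are parallel to the board's, its centre is 66 mm from the centre line of the strip; the row's slabs are about 62 mm apart, in any order. Origin: centre of the underside, on the board's top
- loose_disc: loose green cast-glass slab, twin of the glued one: round disc, 46 mm across; 25 mm thick, about 50 to 145 g, flat on the bench to the right of the board. Origin: centre of the underside. May be absent (then it has no pose); its place then stays empty
- loose_hexagon: loose green cast-glass slab, twin of the glued one: regular hexagon, 44 mm across the flats; two of the flats face +x and -x of its own frame; 25 mm thick, about 50 to 145 g, flat on the bench to the right of the board. Origin: centre of the underside. May be absent (then it has no pose); its place then stays empty
- loose_square: loose green cast-glass slab, twin of the glued one: square, 44 x 44 mm, sides along its x and y; 25 mm thick, about 50 to 145 g, flat on the bench to the right of the board. Origin: centre of the underside. May be absent (then it has no pose); its place then stays empty
- loose_oblong: loose green cast-glass slab, twin of the glued one: oblong, 58 mm along its x and 28 mm along its y; 25 mm thick, about 50 to 145 g, flat on the bench to the right of the board. Origin: centre of the underside. May be absent (then it has no pose); its place then stays empty
- loose_small: loose green cast-glass slab, twin of the glued one: small square, 30 x 30 mm, sides along its x and y; 25 mm thick, about 50 to 145 g, flat on the bench to the right of the board. Origin: centre of the underside. May be absent (then it has no pose); its place then stays empty
- ears_a: dark rigid ear defenders (one of two like pairs), 0.2 kg, standing on their cups on the board's near half, band up. 142 mm wide over the cups (y), 155 mm tall; cups 58 mm (x) by 78 mm high, 58 mm clear between them. Crown pad of the band: 30 mm (x) by 56 mm (y), 12 mm thick, underside at z = 143 mm; grasp it from above across its 30 mm. Origin: on the ground midway between the cups, z up
- crown_a (a point): middle of the underside of the crown pad of ears_a, axes as theirs; this rests on the bar when they hang
- ears_b: dark rigid ear defenders (one of two like pairs), 0.2 kg, standing on their cups on the board's near half, band up. 142 mm wide over the cups (y), 155 mm tall; cups 58 mm (x) by 78 mm high, 58 mm clear between them. Crown pad of the band: 30 mm (x) by 56 mm (y), 12 mm thick, underside at z = 143 mm; grasp it from above across its 30 mm. Origin: on the ground midway between the cups, z up
- crown_b (a point): middle of the underside of the crown pad of ears_b, axes as theirs; this rests on the bar when they hang
- bracket: grey hanging arm fixed on the bench left of the board: post 36 mm thick, 220 mm tall on a 90 mm foot; from it a round level bar, 22 mm thick, top 175 mm above the bench, reaches along its -x towards the robot to a ball end (32 mm) 300 mm from the post's axis. A brace under the bar ends 70 mm from the post's axis. Origin: centre of the foot on the bench
- bar_mid (a point): top of the round bar, 185 mm from the post's axis, the middle of its free length; the bar is free for 95 mm either way along x, room for both pairs side by side. Its x axis runs along the bar towards the post, z up
- block: round wooden chopping block with a steel wedge on top, 84 mm across, 68 mm high, beyond the board; a bystander. Origin: centre of its underside
- hammer: hammer lying beyond the board, its handle along its x; a bystander
- brushpot: steel pot 72 mm across, 85 mm high, with brushes standing in it to 180 mm, beyond the board; a bystander. Origin: centre of its underside

How it is judged:
By the outcome, as a careful person would: the job done as asked, in the order asked, and still so for the second after the job is handed in, with the robot touching nothing.
Of loose_disc, loose_hexagon, loose_square, loose_oblong, loose_small only 3 to 5 are there at a start; the rules pass over those that are not, and their reading is None.
At some moment in a run one of loose_disc, loose_hexagon, loose_square, loose_oblong, loose_small may be knocked a few centimetres aside while the robot is not near it.
It also fails if it takes over 210 s, if anything falls off the work surface, if the arm or the gripper's body presses on something with over 40 N, if the wrist force passes 120 N, or if a joint passes its speed limit or range.

## Working session

There is one attempt and no reset: what is moved stays moved. The work goes in short steps, Python scripts to look and compute and a tool call to move; the robot and the scene stay as the last step left them, time stands still between calls to the robot, and variables do not carry over. Pictures are saved under pics/ and viewed, and the job is handed in when it is done.

Besides the shell and the picture viewer there is one more tool, called after "Request:" as name(argument=value, ...), one argument or row to a line, values as JSON. servo_tool: Moves the arm, as the interface text tells. Its arguments: {"type":"object","properties":{"rows":{"type":"array","items":{"type":"array","items":{"type":"number"}}}},"required":["rows"]}

```bash
mkdir -p pics
python3 - <<'E'
from cell import *
import cv2,numpy as np
for n in ("scene","top","wrist"):
    im=read_camera(n); cv2.imwrite(f"pics/{n}0.png",im[:,:,::-1]); print(n,camera_info(n))
print(state(),tcp_to_grasp)
E
```

```text
scene {'vfov': 50.48938338009107, 'cx': 317.09758150005365, 'cy': 245.840539903956, 'R': array([[ 0.78946649,  0.61377996,  0.00410234],
       [ 0.35841253, -0.45555711, -0.81486697],
       [-0.49828017,  0.64478049, -0.5796335 ]]), 't': array([-496.85812185, -107.11041724, 1412.45983098])}
top {'vfov': 43.088073439415, 'cx': 311.0003411307021, 'cy': 236.35533065319228, 'R': array([[ 0.00352708, -0.99993981, -0.0103888 ],
       [-0.99625805, -0.00261657, -0.08638893],
       [ 0.08635655,  0.01065463, -0.99620732]]), 't': array([  11.26666564,  609.20187984, 1671.15006549])}
wrist {'vfov': 61.00527257167252, 'cx': 315.1759770429891, 'cy': 235.96593868414837, 'tool_from_camera': array([[ 9.99999632e-01,  3.19845794e-04, -7.96569623e-04,
        -1.36403519e-01],
       [-6.89092206e-05,  9.54904141e-01,  2.96914258e-01,
        -8.43767987e+01],
       [ 8.55614408e-04, -2.96914093e-01,  9.54903811e-01,
        -1.70466088e+02],
       [ 0.00000000e+00,  0.00000000e+00,  0.00000000e+00,
         1.00000000e+00]])}
{'t': 0.15, 'joints': array([-1.24558030e+00,  4.91439589e-01,  1.55928990e+00,  3.50636321e-05,
        1.09169531e+00, -1.05586305e-01]), 'qvel': array([-0.00046455,  0.00043575, -0.00176884, -0.00016559, -0.00090155,
        0.00041546]), 'tau': array([ 1.80080377e-03, -6.12897134e+01, -2.58278704e+01,  6.92548533e-02,
        4.73363581e-02, -5.75596164e-05]), 'eef_pos': array([ 260.98322559, -567.72086357,  214.19123335]), 'tcp_rot': array([-3.14147403e+00,  8.24224909e-04, -1.14001013e+00]), 'ft_force': array([ 0.04746006, -0.08785278,  0.57416162]), 'moment': array([-0.00166909, -0.00861377,  0.00465011]), 'opening': 1.0006440016473979} -18.8
```

View pics/top0.png

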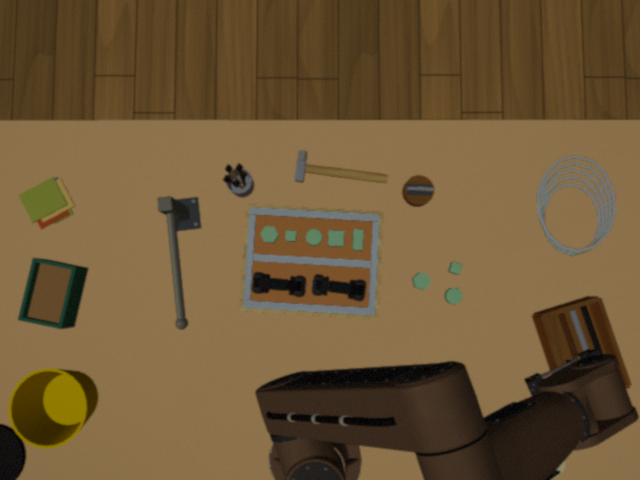

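View pics/scene0.png

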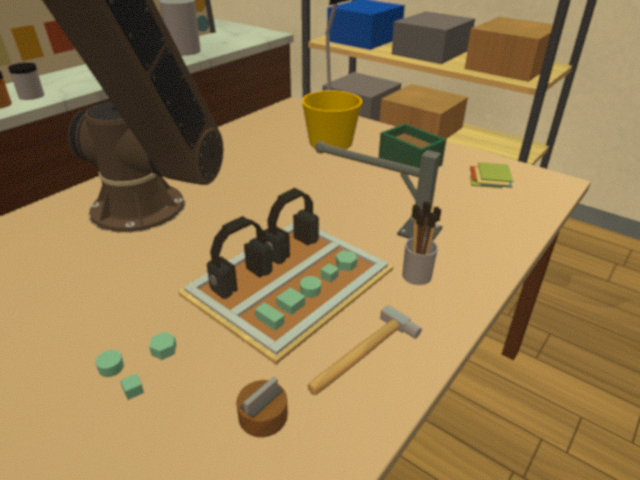

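View pics/wrist0.png

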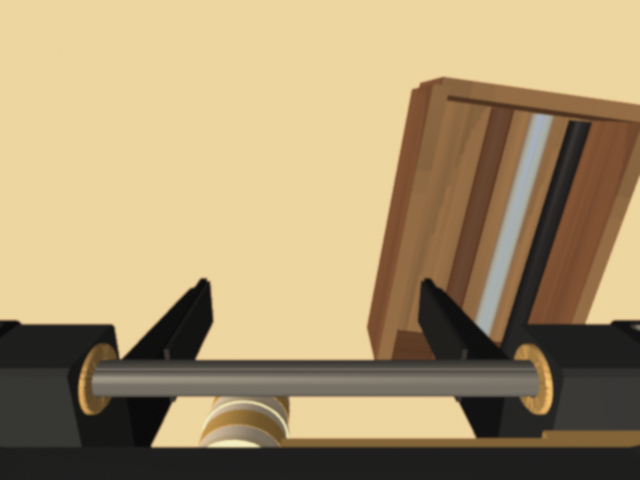

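```bash
cat > h.py <<'E'
from cell import *
import cv2,numpy as np
from scipy.spatial.transform import Rotation as Ro
def K(i):
    f=240/np.tan(np.radians(i["vfov"])/2); return f,i["cx"],i["cy"]
def cam(name,st=None):
    i=camera_info(name)
    if name=="wrist":
        T=np.eye(4);T[:3,:3]=Ro.from_euler('xyz',st["tcp_rot"]).as_matrix();T[:3,3]=st["eef_pos"]
        C=T@i["tool_from_camera"]; R=C[:3,:3].T; return K(i),R,-R@C[:3,3]
    return K(i),i["R"],i["t"]
def p2w(c,uv,z):
    (f,cx,cy),R,t=c; uv=np.atleast_2d(uv).astype(float)
    d=np.c_[(uv[:,0]-cx)/f,(uv[:,1]-cy)/f,np.ones(len(uv))]@R
    o=-R.T@t
    return o+d*((z-o[2])/d[:,2])[:,None]
def w2p(c,X):
    (f,cx,cy),R,t=c; X=np.atleast_2d(X)@R.T+t
    return np.c_[f*X[:,0]/X[:,2]+cx,f*X[:,1]/X[:,2]+cy]
def green(im):
    h=cv2.cvtColor(im,cv2.COLOR_RGB2HSV)
    return cv2.inRange(h,(55,50,60),(90,255,255))
def look(name,f,scale=1,crop=None):
    st=state(); im=read_camera(name)
    o=im if crop is None else im[crop[1]:crop[3],crop[0]:crop[2]]
    o=cv2.resize(o,None,fx=scale,fy=scale,interpolation=cv2.INTER_CUBIC)
    cv2.imwrite("pics/"+f,o[:,:,::-1]); return st,im
E
python3 - <<'E'
from h import *
st,im=look("top","top1.png",5,(235,195,395,315))
c=cam("top"); m=green(im)
cs,_=cv2.findContours(m,cv2.RETR_EXTERNAL,cv2.CHAIN_APPROX_NONE)
for k in cs:
    if cv2.contourArea(k)<20: continue
    M=cv2.moments(k);uv=(M['m10']/M['m00'],M['m01']/M['m00'])
    print(np.round(uv,1),cv2.contourArea(k),p2w(c,uv,25).round(0),p2w(c,uv,37).round(0))
im=cv2.resize(im[230:330,395:495],None,fx=5,fy=5,interpolation=cv2.INTER_CUBIC)
cv2.imwrite("pics/top2.png",im[:,:,::-1])
E
```

```text
[453.1 295.5] 157.0 [[ 446. -380.   25.]] [[ 446. -378.   37.]]
[421.  280.6] 167.5 [[ 487. -292.   25.]] [[ 487. -290.   37.]]
[455.  267.9] 74.0 [[ 522. -387.   25.]] [[ 522. -384.   37.]]
[ 59.7 265.3] 25.0 [[526. 715.  25.]] [[526. 710.  37.]]
[335.6 237.9] 180.0 [[605. -56.  25.]] [[604. -55.  37.]]
[290.6 235.4] 70.0 [[612.  70.  25.]] [[611.  70.  37.]]
[357.6 239.2] 138.5 [[ 602. -117.   25.]] [[ 601. -116.   37.]]
[313.5 236.7] 150.0 [[608.   6.  25.]] [[607.   6.  37.]]
[269.2 234.2] 157.5 [[615. 130.  25.]] [[614. 129.  37.]]
```

View pics/top1.png

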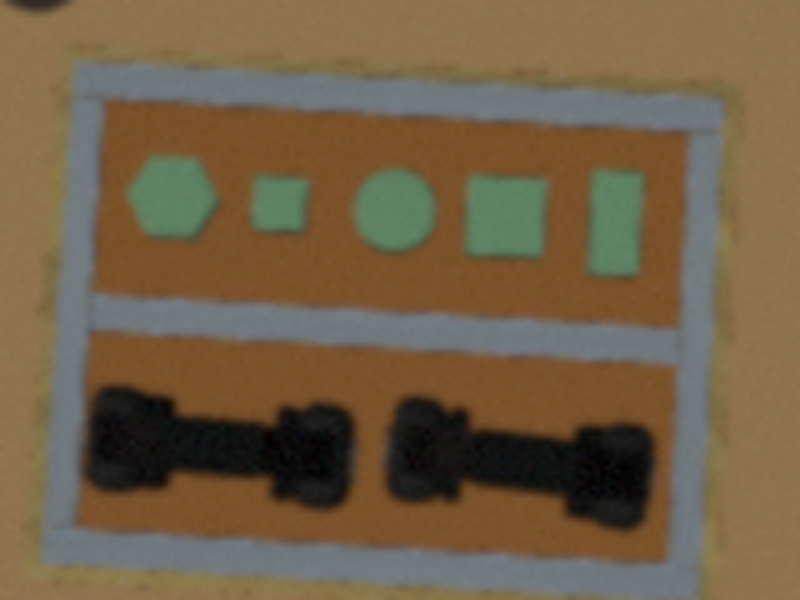

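View pics/top2.png

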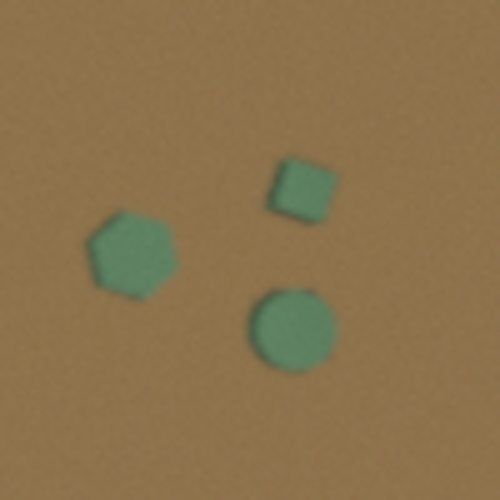

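Run:
```python
from h import *
im=cv2.imread("pics/top0.png")
a=cv2.resize(im[190:335,140:220],None,fx=4,fy=4,interpolation=cv2.INTER_CUBIC)
im=cv2.imread("pics/scene0.png")
b=cv2.resize(im[130:250,305:455],None,fx=3,fy=3,interpolation=cv2.INTER_CUBIC)
o=np.zeros((580,790,3),np.uint8);o[:a.shape[0],:a.shape[1]]=a;o[:360,330:330+450]=b;cv2.imwrite("pics/br.png",o)
c=cam("top")
for uv,z in [((279.4,283.6),167),((339,287),167),((181,324),164),((166,204),220),((176.5,254.5),164)]: print(p2w(c,uv,z).round(0))
```

```text
[[476.  92. 167.]]
[[468. -60. 167.]]
[[373. 341. 164.]]
[[672. 373. 220.]]
[[550. 356. 164.]]
```

View pics/br.png

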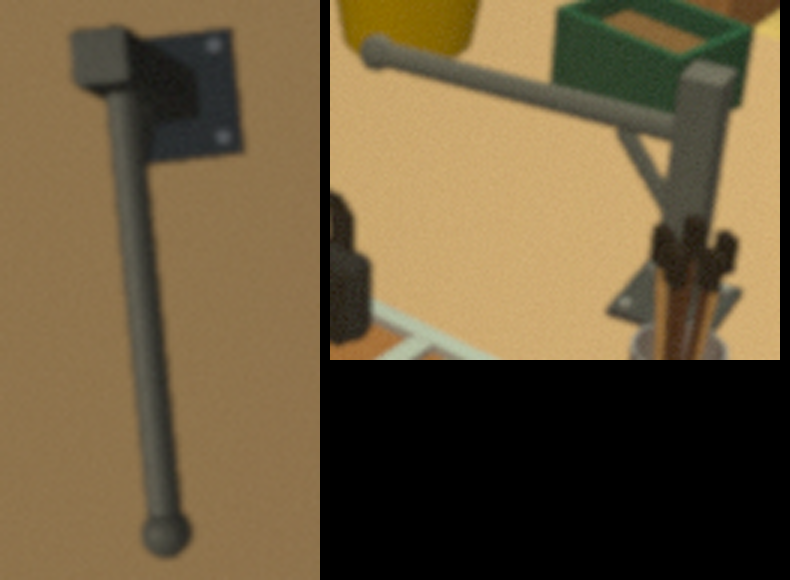

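```bash
cat >> h.py <<'E'
def mv(pos,yaw):
    """final row (deg, m) from now to TCP pos (mm), pointing down with yaw (deg)"""
    st=state(); R=Ro.from_euler('xyz',st["tcp_rot"]); T=Ro.from_euler('xyz',[np.pi,0,np.radians(yaw)])
    r=(R.inv()*T).as_rotvec(degrees=True); d=R.inv().apply(np.array(pos)-st["eef_pos"])/1000
    print("MV",r.round(2),d.round(4),"dist",round(np.linalg.norm(d)*1000),"now",st["eef_pos"].round(1),np.degrees(st["tcp_rot"]).round(2),"open",round(st["opening"]*95,1),"t",round(st["t"],2),"F",st["ft_force"].round(1))
E
python3 - <<'E'
from h import *
mv((440,20,400),0)
c=cam("top")
print(p2w(c,[(181.5,323),(180,312.5),(175,265),(170.75,217.5)],164).round(1))
E
```

```text
MV [-2.000e-02  3.000e-02 -6.532e+01] [-0.4594 -0.4081 -0.1854] dist 642 now [ 261.  -567.8  214.3] [-1.800e+02  4.000e-02 -6.532e+01] open 94.7 t 0.2 F [-0.7 -0.1  0.4]
[[375.5 339.8 164. ]
 [402.  344.2 164. ]
 [522.7 359.7 164. ]
 [645.1 373.5 164. ]]
```

Request:
servo_tool(
  rows=[
    [0,0,-6,-0.042,-0.037,-0.04,0.095],
    [0,0,-12,-0.084,-0.074,-0.08,0.095],
    [0,0,-18,-0.126,-0.111,-0.12,0.095],
    [0,0,-24,-0.168,-0.148,-0.15,0.095],
    [0,0,-30,-0.21,-0.185,-0.17,0.095],
    [0,0,-36,-0.252,-0.222,-0.185,0.095],
    [0,0,-42,-0.294,-0.26,-0.185,0.095],
    [0,0,-48,-0.336,-0.296,-0.185,0.095],
    [0,0,-54,-0.378,-0.335,-0.185,0.095],
    [0,0,-60,-0.42,-0.372,-0.185,0.095],
    [0,0,-65.3,-0.46,-0.408,-0.185,0.095],
    [0,0,-65.3,-0.46,-0.408,-0.185,0.095],
  ],
)

```text
t: 1.7
eef_pos: [439.9, 23.2, 399.4]
tcp_rot: [-3.141, 0.0, 0.006]
ft_force: [-0.5, -0.8, -0.3]
opening: 0.999
```

Run:
```python
from h import *
st,im=look("wrist","w1.png")
mv((440,20,400),0)
look("top","t1.png")
```

```text
MV [0.01 0.03 0.16] [ 0.0004  0.0017 -0.0006] dist 2 now [439.6  21.7 399.4] [1.7999e+02 3.0000e-02 1.6000e-01] open 94.9 t 1.75 F [-0.7 -0.2  0.1]
```

View pics/w1.png

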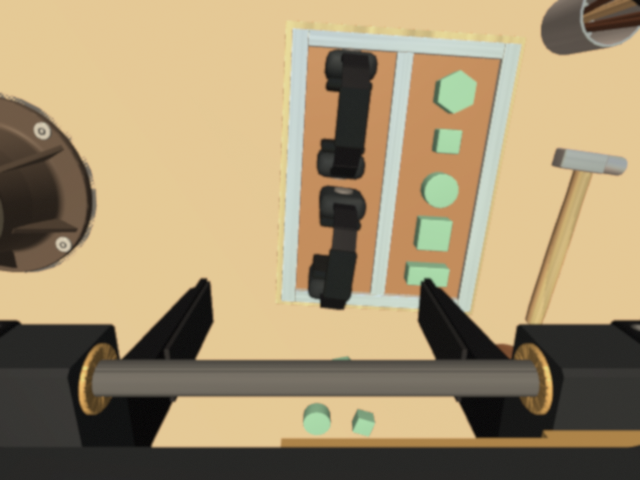

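```bash
cat > fit.py <<'E'
from h import *
from scipy.optimize import minimize
def poly(c,pts,S=4):
    return cv2.convexHull((w2p(c,pts)*S).astype(np.float32)).astype(np.int32)
def box(x,y,z): return np.array([(a,b,d) for a in x for b in y for d in z],float)
def ears_parts():
    P=[]
    t=np.linspace(0,2*np.pi,16,endpoint=False)
    for s in(1,-1):
        # cup: ellipse 58 (x) x 78 (z), y 29..71
        P.append(np.array([(29*np.cos(a),s*y,39+39*np.sin(a)) for a in t for y in(31,71)]))
        P.append(np.r_[box((-9,9),(s*45,s*60),(78,90)),box((-10,10),(s*28,s*28),(143,155))])
    P.append(box((-15,15),(-28,28),(143,155)))
    return P
def place(P,x,y,yaw,z):
    return P@Ro.from_euler('z',yaw,degrees=True).as_matrix().T+[x,y,z]
def fit_ears(views,p0,z=12,S=2):
    parts=ears_parts()
    rois=[]
    for im,c in views:
        g=im.max(2); m=(g<75).astype(np.uint8)
        ctr=w2p(c,[[p0[0],p0[1],90]])[0]; sc=c[0][0]/ (c[1]@[p0[0],p0[1],90]+c[2])[2]
        rr=np.zeros_like(m); a=place(box((-45,45),(-85,85),(0,155)),*p0,z)
        cv2.fillConvexPoly(rr,cv2.convexHull(w2p(c,a).astype(np.float32)).astype(np.int32),1)
        rois.append((cv2.resize(m*rr,None,fx=S,fy=S,interpolation=cv2.INTER_NEAREST),c))
    def cost(q):
        tot=0
        for m,c in rois:
            r=np.zeros_like(m)
            for P in parts: cv2.fillConvexPoly(r,poly(c,place(P,*q,z),S),1)
            tot+=1-(r&m).sum()/max(1,(r|m).sum())
        return tot
    r=minimize(cost,p0,method='Nelder-Mead',options=dict(initial_simplex=[p0,np.add(p0,[8,0,0]),np.add(p0,[0,8,0]),np.add(p0,[0,0,6])],xatol=.1,fatol=1e-4,maxiter=300))
    return r.x,r.fun
def draw(im,c,q,z=12):
    o=cv2.resize(im[:,:,::-1],None,fx=2,fy=2,interpolation=cv2.INTER_CUBIC)
    for P in ears_parts(): cv2.polylines(o,[poly(c,place(P,*q,z),2)],True,(0,0,255),1)
    return o
E
python3 - <<'E'
from fit import *
w=cv2.imread("pics/w1.png")[:,:,::-1];t0=cv2.imread("pics/top0.png")[:,:,::-1]
st=state();cw=cam("wrist",st);ct=cam("top")
for p in [(476,92,-3),(468,-60,-3)]:
    print("w",fit_ears([(w,cw)],p),"t",fit_ears([(t0,ct)],p))
q=fit_ears([(w,cw)],(476,92,-3))[0];o=draw(w,cw,q);q2=fit_ears([(w,cw)],(468,-60,-3))[0]
o2=draw(w,cw,q2)
out=np.hstack([o[60:640,540:900],o2[60:640,540:900]]);cv2.imwrite("pics/f1.png",out)
# slabs
m=green(w);cs,_=cv2.findContours(m,cv2.RETR_EXTERNAL,cv2.CHAIN_APPROX_NONE)
for k in cs:
    if cv2.contourArea(k)<100: continue
    M=cv2.moments(k);uv=(M['m10']/M['m00'],M['m01']/M['m00']);print(np.round(uv,1),cv2.contourArea(k),p2w(cw,uv,37).round(1),p2w(cw,uv,25).round(1))
E
```

```text
w (array([475.48974312,  95.16587597,  -5.13882893]), np.float64(0.22794614131945823)) t (array([474.55500952,  97.80361829,  -3.5956285 ]), np.float64(0.109291016124904))
w (array([466.30801273, -68.37201115,  -7.31874673]), np.float64(0.17592639658415088)) t (array([466.46247019, -62.61229987,  -7.60453731]), np.float64(0.11510605276771857))
[363.  422.5] 330.5 [[ 515.5 -371.7   37. ]] [[ 517.2 -382.4   25. ]]
[316.4 419. ] 560.0 [[ 441.1 -365.    37. ]] [[ 441.1 -375.5   25. ]]
[426.3 273.5] 733.5 [[ 595.6 -115.4   37. ]] [[ 599.1 -120.3   25. ]]
[432.4 233.2] 953.5 [[599.2 -56.   37. ]] [[602.8 -59.6  25. ]]
[439.2 189.5] 846.5 [[603.    4.3  37. ]] [[606.7   2.   25. ]]
[446.7 140.9] 483.0 [[606.9  67.1  37. ]] [[610.6  66.3  25. ]]
[454.5  91.7] 1114.5 [[610.8 126.4  37. ]] [[614.6 126.8  25. ]]
```

View pics/f1.png

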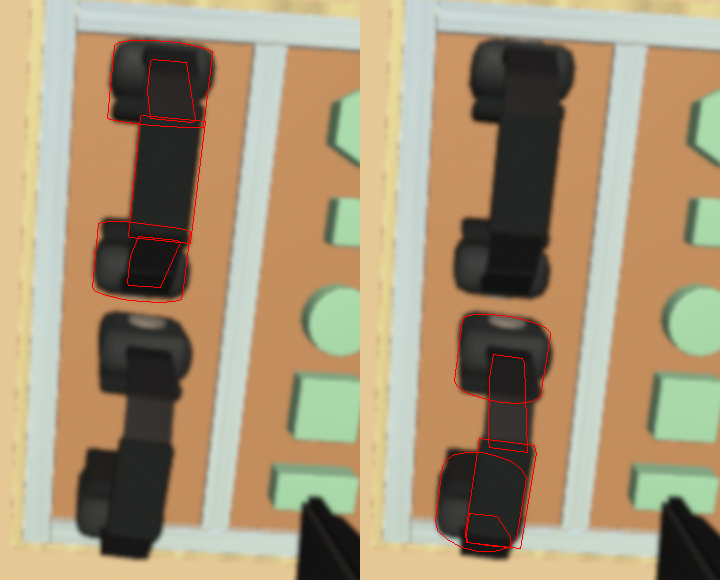

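Run:
```python
from fit import *
w=cv2.imread("pics/w1.png")[:,:,::-1];t0=cv2.imread("pics/top0.png")[:,:,::-1]
st=state();cw=cam("wrist",st);ct=cam("top")
for p in [(475,96,-4),(466,-65,-7)]: print(fit_ears([(w,cw),(t0,ct)],p))
mv((475,96.5,220),-4.3);mv((475,96.5,157),-4.3)
```

```text
(array([475.32011637,  98.18529955,  -5.07837093]), np.float64(0.31472220888988955))
(array([466.45671855, -64.89699029,  -7.63292947]), np.float64(0.2892179758404997))
MV [0.02 0.02 4.33] [ 0.0356 -0.0759  0.1794] dist 198 now [439.5  20.6 399.4] [1.7998e+02 2.0000e-02 3.0000e-02] open 95.0 t 1.8 F [ 0.7  0.1 -0.5]
MV [0.02 0.02 4.33] [ 0.0356 -0.0759  0.2424] dist 257 now [439.5  20.6 399.4] [1.7998e+02 2.0000e-02 3.0000e-02] open 95.0 t 1.8 F [ 0.7  0.1 -0.5]
```

Request:
servo_tool(
  rows=[
    [0,0,1,0.009,-0.019,0.035,0.095],
    [0,0,2,0.018,-0.038,0.08,0.095],
    [0,0,3,0.027,-0.057,0.125,0.095],
    [0,0,4.5,0.0355,-0.077,0.165,0.095],
    [0,0,4.5,0.0355,-0.077,0.19,0.095],
    [0,0,4.5,0.0355,-0.077,0.21,0.095],
    [0,0,4.5,0.0355,-0.077,0.225,0.095],
    [0,0,4.5,0.0355,-0.077,0.236,0.095],
    [0,0,4.5,0.0355,-0.077,0.242,0.095],
    [0,0,4.5,0.0355,-0.077,0.242,0.095],
    [0,0,4.5,0.0355,-0.077,0.242,0.06],
  ],
)

```text
t: 3.18
eef_pos: [475.4, 97.4, 158.0]
tcp_rot: [-3.142, -0.001, -0.079]
ft_force: [-0.5, 0.3, 0.5]
opening: 0.939
```

Run:
```python
from h import *
st,im=look("scene","s2.png",3,(180,150,380,330))
st,im=look("wrist","w2.png")
mv((475,96.5,157),-4.3)
```

```text
MV [-0.   -0.05 -0.21] [-0.0003  0.001   0.001 ] dist 1 now [475.3  97.5 158. ] [-1.80e+02 -5.00e-02 -4.51e+00] open 82.2 t 3.27 F [ 0.  -0.   0.8]
```

View pics/s2.png

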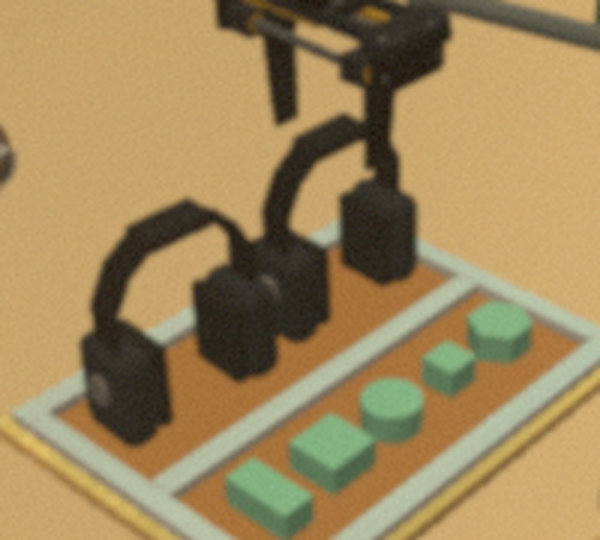

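View pics/w2.png

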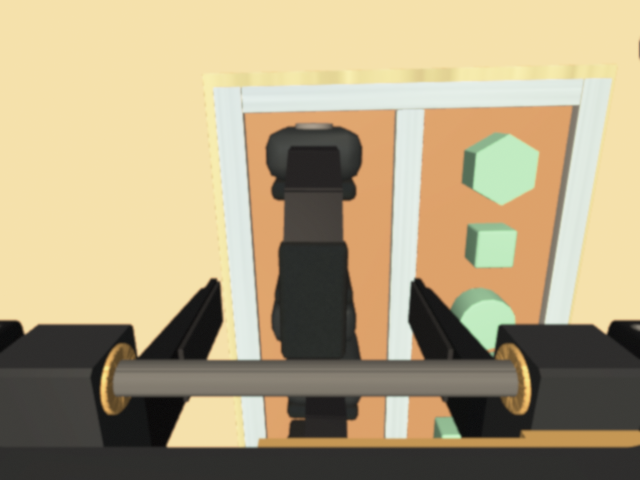

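Run:
```python
from h import *
c=cam("wrist",state())
print(p2w(c,[(282,242),(347,242),(279,357),(348,358)],167).round(1))
for z in(158,):print(w2p(c,[(475.3,97.5,z)]))
```

```text
[[464.  130.2 167. ]
 [491.  128.  167. ]
 [457.   75.3 167. ]
 [488.4  72.3 167. ]]
[[315.1182325  301.30359988]]
```

Request:
servo_tool(
  rows=[
    [0,0,0,0,0,0,0.04],
    [0,0,0,0,0,0,0.02],
    [0,0,0,0,0,0,0.02],
    [0,0,0,0,0,0,0.02],
    [0,0,0,0,0,0,0.02],
    [0,0,0,0,0,0,0.02],
  ],
)

```text
t: 4.03
eef_pos: [475.2, 97.4, 157.6]
tcp_rot: [3.142, 0.0, -0.079]
ft_force: [0.5, -0.0, 0.1]
opening: 0.313
```

Request:
servo_tool(
  rows=[
    [0,0,0,0,0,-0.01,0.02],
    [0,0,0,0,0,-0.035,0.02],
    [0,0,0,0,0,-0.07,0.02],
    [0,0,0,0,0,-0.11,0.02],
    [0,0,0,0,-0.01,-0.15,0.02],
    [0,0,-2,0.005,-0.04,-0.18,0.02],
    [0,0,-4,0.011,-0.08,-0.193,0.02],
    [0,0,-6,0.018,-0.125,-0.193,0.02],
    [0,0,-8,0.025,-0.17,-0.193,0.02],
    [0,0,-10,0.032,-0.215,-0.193,0.02],
    [0,0,-11.4,0.0385,-0.25,-0.193,0.02],
    [0,0,-11.4,0.0385,-0.262,-0.193,0.02],
  ],
)

```text
t: 5.52
eef_pos: [534.0, 357.1, 350.3]
tcp_rot: [3.141, 0.001, 0.122]
ft_force: [0.0, 0.3, -2.8]
opening: 0.312
```

Run:
```python
from h import *
st,im=look("wrist","w3.png")
st,im=look("scene","s3.png",2.5,(200,60,500,290))
mv((534.4,356,350),6.9)
c=cam("wrist",state())
print(w2p(c,[(375.5,339.8,164),(402,344.2,164),(645,373.5,164),(673,375.7,220)]).round(0))
```

```text
MV [0.02 0.04 0.02] [0.0006 0.0002 0.0004] dist 1 now [533.8 356.1 350.4] [1.7998e+02 4.0000e-02 6.9200e+00] open 29.6 t 5.62 F [-0.4  0.2 -1.2]
[[138. 205.]
 [168. 204.]
 [441. 204.]
 [499. 222.]]
```

View pics/w3.png

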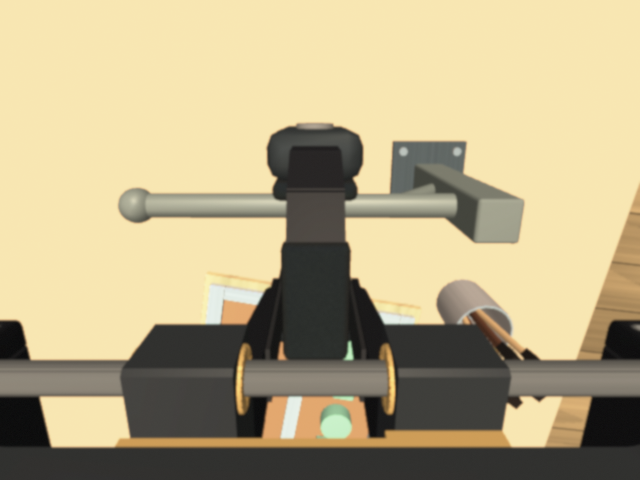

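View pics/s3.png

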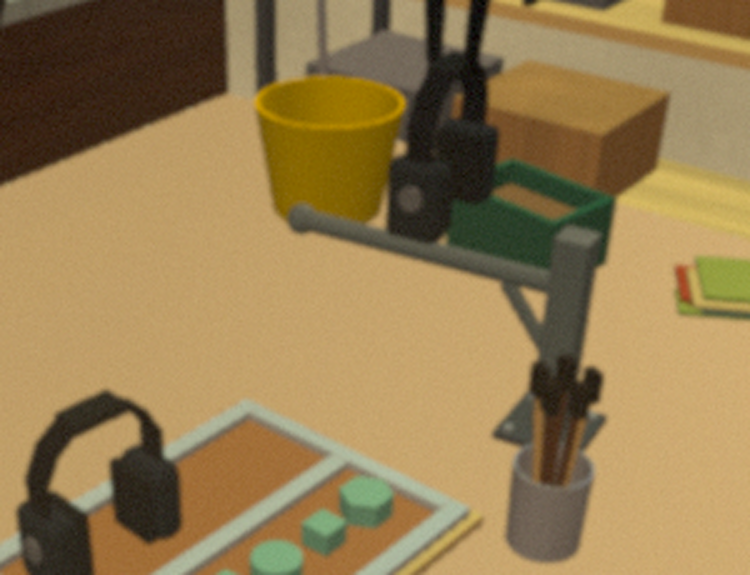

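Request:
servo_tool(
  rows=[
    [0,0,0,0,-0.001,0.02,0.02],
    [0,0,0,0,-0.001,0.045,0.02],
    [0,0,0,0,-0.001,0.07,0.02],
    [0,0,0,0,-0.001,0.095,0.02],
    [0,0,0,0,-0.001,0.12,0.02],
    [0,0,0,0,-0.001,0.14,0.02],
    [0,0,0,0,-0.001,0.155,0.02],
    [0,0,0,0,-0.001,0.163,0.02],
    [0,0,0,0,-0.001,0.167,0.02],
    [0,0,0,0,-0.001,0.17,0.02],
    [0,0,0,0,-0.001,0.17,0.02],
  ],
)

```text
t: 7.0
eef_pos: [534.1, 356.6, 180.8]
tcp_rot: [3.142, -0.0, 0.12]
ft_force: [0.3, -0.2, -2.4]
opening: 0.312
```

Run:
```python
from h import *
st,im=look("scene","s4.png",4,(300,80,490,220))
mv((534,356,178),6.9)
```

```text
MV [-0.   -0.02 -0.01] [-0.0002  0.0006  0.0029] dist 3 now [534.2 356.7 180.9] [-1.80e+02 -2.00e-02  6.89e+00] open 29.9 t 7.05 F [-1.1  0.8 -1.3]
```

View pics/s4.png

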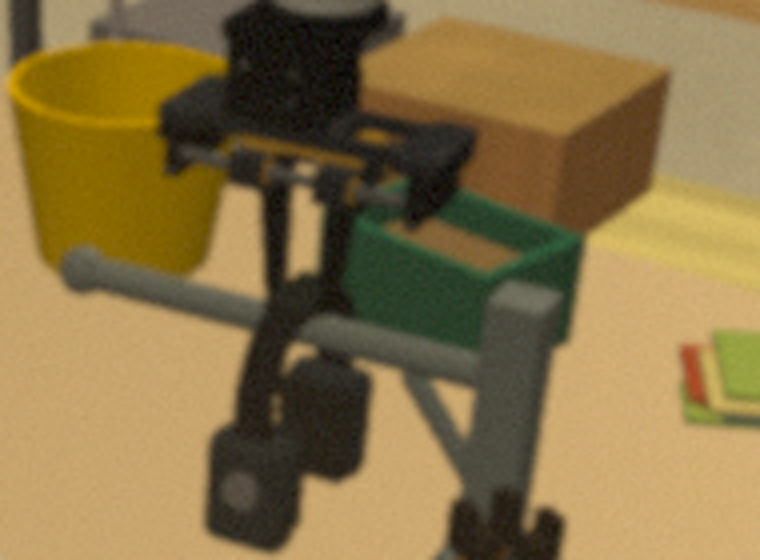

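Request:
servo_tool(
  rows=[
    [0,0,0,0,0,0.001,0.02],
    [0,0,0,0,0,0.002,0.02],
    [0,0,0,0,0,0.0025,0.02],
    [0,0,0,0,0,0.003,0.02],
    [0,0,0,0,0,0.003,0.02],
  ],
)

```text
t: 7.68
eef_pos: [534.1, 356.6, 177.6]
tcp_rot: [3.142, -0.0, 0.12]
ft_force: [0.5, -0.2, -3.0]
opening: 0.313
```

Baseline with the load is about -2; the bar is not touched yet.

Request:
servo_tool(
  rows=[
    [0,0,0,0,0,0.0005,0.02],
    [0,0,0,0,0,0.001,0.02],
    [0,0,0,0,0,0.001,0.02],
  ],
)

```text
t: 8.05
eef_pos: [534.1, 356.6, 177.4]
tcp_rot: [-3.141, -0.001, 0.12]
ft_force: [-2.6, -1.1, 5.4]
opening: 0.312
```

Request:
servo_tool(
  rows=[
    [0,0,0,0,0,0.0005,0.02],
    [0,0,0,0,0,0.001,0.02],
    [0,0,0,0,0,0.001,0.02],
  ],
)

```text
t: 8.43
eef_pos: [534.1, 356.6, 177.3]
tcp_rot: [-3.141, -0.001, 0.12]
ft_force: [-5.3, -3.7, 12.9]
opening: 0.311
```

Request:
servo_tool(
  rows=[
    [0,0,0,0,0,-0.0015,0.04],
    [0,0,0,0,0,-0.0015,0.05],
    [0,0,0,0,0,-0.0015,0.055],
    [0,0,0,0,0,-0.0015,0.055],
    [0,0,0,0,0,-0.0015,0.055],
    [0,0,0,0,0,-0.01,0.055],
    [0,0,0,0,0,-0.025,0.055],
    [0,0,0,0,0,-0.05,0.055],
    [0,0,0,0,0,-0.08,0.055],
    [0,0,0,0,0,-0.1,0.055],
    [0,0,0,0,0,-0.12,0.055],
    [0,0,0,0,0,-0.12,0.055],
  ],
)

```text
t: 9.93
eef_pos: [534.4, 356.8, 298.0]
tcp_rot: [-3.14, -0.004, 0.12]
ft_force: [0.5, 0.6, -0.6]
opening: 0.577
```

Run:
```python
from h import *
st,im=look("wrist","w5.png")
st,im=look("scene","s5.png",3,(290,60,490,240))
mv((466.5,-65,300),-7.6);mv((466.5,-65,157.5),-7.6)
c=cam("wrist",state())
print(w2p(c,[(534.1,356.6,186),(402,344.2,164),(645,373.5,164),(673,375.7,220)]).round(0))
```

```text
MV [ 0.000e+00 -1.000e-02  1.448e+01] [-0.1174  0.4104 -0.0044] dist 427 now [533.9 356.5 295.5] [ 1.80e+02 -1.00e-02  6.88e+00] open 54.7 t 10.03 F [-0.6 -0.8 -0.6]
MV [ 0.000e+00 -1.000e-02  1.448e+01] [-0.1174  0.4104  0.1381] dist 449 now [533.9 356.5 295.5] [ 1.80e+02 -1.00e-02  6.88e+00] open 54.7 t 10.03 F [-0.6 -0.8 -0.6]
[[316. 233.]
 [143. 220.]
 [462. 220.]
 [536. 245.]]
```

View pics/w5.png

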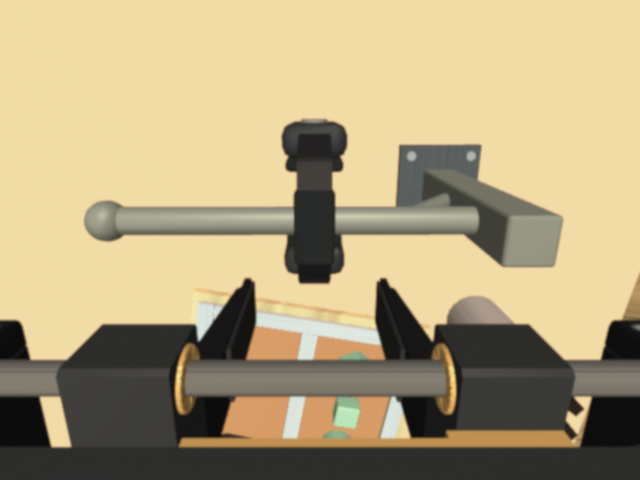

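View pics/s5.png

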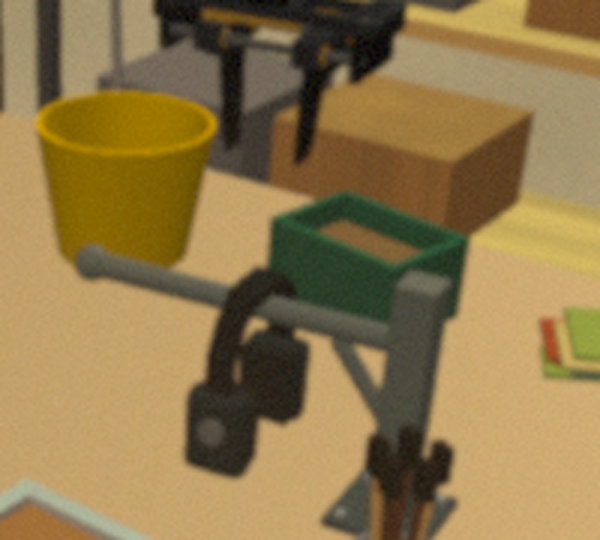

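Request:
servo_tool(
  rows=[
    [0,0,2,-0.015,0.05,0,0.06],
    [0,0,4,-0.03,0.1,0,0.065],
    [0,0,6,-0.045,0.155,0,0.07],
    [0,0,8,-0.06,0.21,0,0.07],
    [0,0,10,-0.075,0.265,0,0.07],
    [0,0,12,-0.09,0.32,0,0.07],
    [0,0,14,-0.105,0.37,0,0.07],
    [0,0,14.5,-0.117,0.4084,0.01,0.07],
    [0,0,14.5,-0.117,0.4084,0.03,0.07],
    [0,0,14.5,-0.117,0.4084,0.055,0.07],
    [0,0,14.5,-0.117,0.4084,0.075,0.07],
    [0,0,14.5,-0.117,0.4084,0.08,0.07],
  ],
)

```text
t: 11.52
eef_pos: [466.1, -62.7, 214.2]
tcp_rot: [-3.141, 0.003, -0.133]
ft_force: [0.5, 0.7, 1.5]
opening: 0.732
```

Run:
```python
from h import *
st,im=look("wrist","w6.png")
mv((466.5,-63,157.5),-7.6)
c=cam("wrist",state())
R=Ro.from_euler('z',-7.6,degrees=True)
print(w2p(c,R.apply([(a,b,0) for a in(-15,15) for b in (28,-28)])+[466.5,-63,167]).round(0))
```

```text
MV [-0.01  0.13 -0.02] [0.0003 0.0002 0.0569] dist 57 now [466.4 -62.8 214.4] [-1.7999e+02  1.3000e-01 -7.6200e+00] open 69.7 t 11.57 F [ 0.4 -0.2  0.3]
[[289. 217.]
 [290. 309.]
 [343. 217.]
 [341. 309.]]
```

View pics/w6.png

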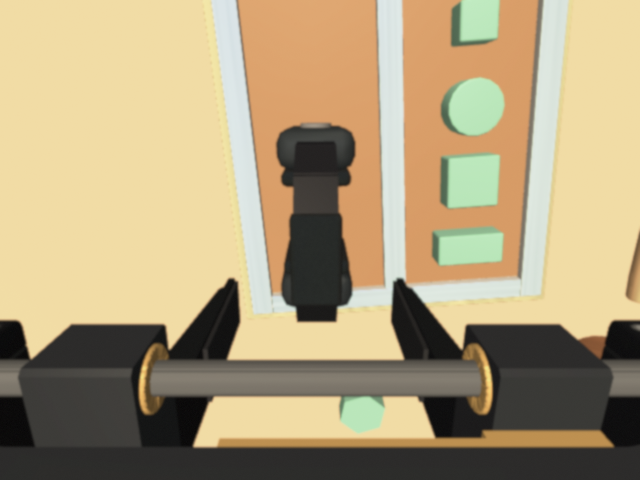

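Request:
servo_tool(
  rows=[
    [0,0,0,0,-0.0024,0.012,0.07],
    [0,0,0,0,-0.0024,0.03,0.07],
    [0,0,0,0,-0.0024,0.045,0.07],
    [0,0,0,0,-0.0024,0.054,0.07],
    [0,0,0,0,-0.0024,0.057,0.07],
    [0,0,0,0,-0.0024,0.057,0.07],
    [0,0,0,0,-0.0024,0.057,0.04],
    [0,0,0,0,-0.0024,0.057,0.02],
    [0,0,0,0,-0.0024,0.057,0.02],
    [0,0,0,0,-0.0024,0.057,0.02],
    [0,0,0,0,-0.0024,0.057,0.02],
    [0,0,0,0,-0.0024,0.057,0.02],
  ],
)

```text
t: 13.08
eef_pos: [467.2, -60.5, 158.6]
tcp_rot: [3.142, -0.0, -0.133]
ft_force: [-0.2, 0.5, 1.5]
opening: 0.31
```

Run:
```python
from h import *
d=np.array([.9928,.1197]);m=np.array([489.7,353.9]);p=m-45*d;print(p)
mv((p[0],p[1],350),6.9)
```

```text
[445.024  348.5135]
MV [  0.    -0.   -14.52] [-0.0762 -0.4025 -0.1914] dist 452 now [467.2 -60.5 158.6] [180.    -0.    -7.62] open 29.5 t 13.07 F [-0.2  0.5  1.5]
```

Request:
servo_tool(
  rows=[
    [0,0,0,0,0,-0.01,0.02],
    [0,0,0,0,0,-0.04,0.02],
    [0,0,0,0,0,-0.08,0.02],
    [0,0,0,0,-0.01,-0.125,0.02],
    [0,0,-2,-0.01,-0.05,-0.165,0.02],
    [0,0,-4,-0.02,-0.1,-0.191,0.02],
    [0,0,-6,-0.03,-0.155,-0.191,0.02],
    [0,0,-8,-0.04,-0.21,-0.191,0.02],
    [0,0,-10,-0.05,-0.265,-0.191,0.02],
    [0,0,-12,-0.06,-0.32,-0.191,0.02],
    [0,0,-14,-0.07,-0.37,-0.191,0.02],
    [0,0,-14.5,-0.0762,-0.4025,-0.191,0.02],
  ],
)

```text
t: 14.58
eef_pos: [444.2, 350.6, 349.8]
tcp_rot: [3.141, 0.0, 0.122]
ft_force: [-0.6, 0.4, -2.7]
opening: 0.313
```

Request:
servo_tool(
  rows=[
    [0,0,0,0,0,0,0.02],
    [0,0,0,0,0,0,0.02],
    [0,0,0,0,0,0,0.02],
  ],
)

```text
t: 14.95
eef_pos: [445.1, 347.6, 349.9]
tcp_rot: [3.141, -0.0, 0.119]
ft_force: [0.5, 0.1, -1.7]
opening: 0.311
```

Run:
```python
from h import *
st,im=look("wrist","w7.png")
mv((445,348.5,179),6.9)
c=cam("wrist",state())
print(w2p(c,[(375.5,339.8,164),(402,344.2,164),(645,373.5,164),(673,375.7,220)]).round(0))
```

```text
MV [ 0.   -0.02 -0.09] [-1.000e-04 -9.000e-04  1.709e-01] dist 171 now [445.2 347.7 349.9] [ 1.80e+02 -2.00e-02  6.81e+00] open 30.0 t 15.0 F [-0.3 -0.3 -1.9]
[[237. 208.]
 [267. 206.]
 [540. 206.]
 [615. 224.]]
```

View pics/w7.png

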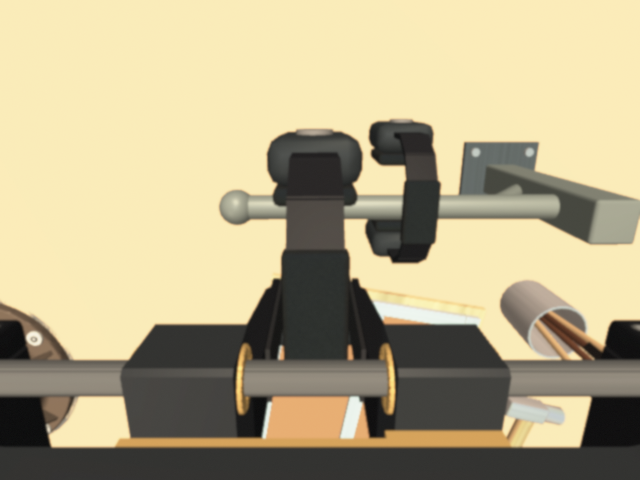

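Request:
servo_tool(
  rows=[
    [0,0,0,0,-0.001,0.02,0.02],
    [0,0,0,0,-0.001,0.045,0.02],
    [0,0,0,0,-0.001,0.07,0.02],
    [0,0,0,0,-0.001,0.095,0.02],
    [0,0,0,0,-0.001,0.12,0.02],
    [0,0,0,0,-0.001,0.14,0.02],
    [0,0,0,0,-0.001,0.155,0.02],
    [0,0,0,0,-0.001,0.163,0.02],
    [0,0,0,0,-0.001,0.167,0.02],
    [0,0,0,0,-0.001,0.169,0.02],
    [0,0,0,0,-0.001,0.17,0.02],
    [0,0,0,0,-0.001,0.171,0.02],
  ],
)

```text
t: 16.5
eef_pos: [445.0, 349.6, 178.8]
tcp_rot: [-3.141, -0.0, 0.12]
ft_force: [-0.2, 0.5, -2.5]
opening: 0.312
```

Request:
servo_tool(
  rows=[
    [0,0,0,0,0,0.0005,0.02],
    [0,0,0,0,0,0.001,0.02],
    [0,0,0,0,0,0.001,0.02],
  ],
)

```text
t: 16.88
eef_pos: [445.0, 349.6, 178.5]
tcp_rot: [-3.141, -0.001, 0.12]
ft_force: [-3.1, -1.5, 7.3]
opening: 0.311
```

Touching. Release and back off.

Request:
servo_tool(
  rows=[
    [0,0,0,0,0,-0.0005,0.04],
    [0,0,0,0,0,-0.0005,0.05],
    [0,0,0,0,0,-0.0005,0.055],
    [0,0,0,0,0,-0.0005,0.055],
    [0,0,0,0,0,-0.0005,0.055],
    [0,0,0,0,0,-0.01,0.055],
    [0,0,0,0,0,-0.025,0.055],
    [0,0,0,0,0,-0.05,0.055],
    [0,0,0,0,0,-0.08,0.055],
    [0,0,0,0,0,-0.11,0.055],
    [0,0,0,0,0,-0.15,0.055],
    [0,0,0,0,0,-0.17,0.055],
  ],
)

```text
t: 18.38
eef_pos: [444.9, 349.6, 351.0]
tcp_rot: [-3.14, -0.003, 0.12]
ft_force: [-0.4, 0.3, -1.1]
opening: 0.581
```

Run:
```python
from h import *
st,im=look("wrist","w8.png")
st,im=look("scene","s8.png",3,(290,100,490,260))
mv((440,-210,350),0)
```

```text
MV [-0.13 -0.26  6.89] [-0.0723  0.5551 -0.0006] dist 560 now [445.2 349.8 350.8] [-179.88   -0.26    6.89] open 54.9 t 18.48 F [-0.8  0.4 -0.7]
```

View pics/w8.png

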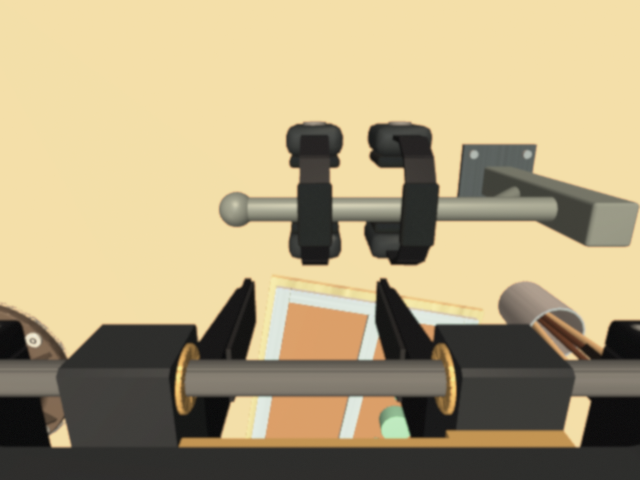

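View pics/s8.png

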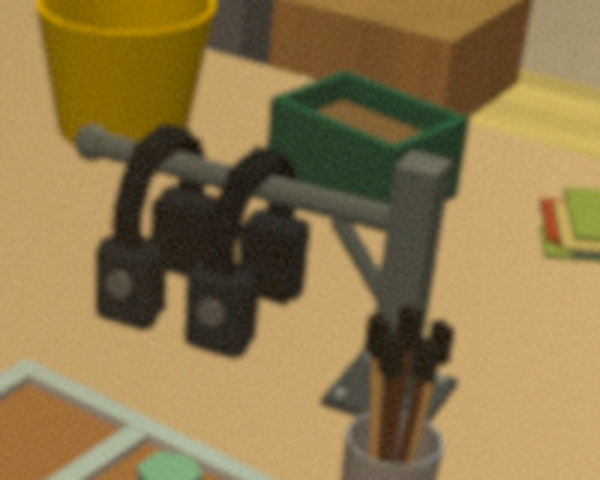

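Run:
```python
from h import *
mv((520,-50,300),-3.1)
```

```text
MV [-0.14 -0.25  9.99] [0.0261 0.406  0.0501] dist 410 now [445.2 349.8 350.8] [-179.88   -0.26    6.89] open 54.9 t 18.48 F [-0.8  0.4 -0.7]
```

Request:
servo_tool(
  rows=[
    [0,0,1,0.003,0.045,0,0.055],
    [-0.1,-0.2,2,0.006,0.09,0,0.055],
    [-0.1,-0.2,3,0.009,0.135,0,0.055],
    [-0.1,-0.2,4,0.012,0.18,0,0.055],
    [-0.1,-0.2,6,0.015,0.23,0.01,0.055],
    [-0.1,-0.2,7,0.018,0.28,0.02,0.055],
    [-0.1,-0.2,8,0.021,0.33,0.03,0.055],
    [-0.1,-0.2,9,0.024,0.375,0.04,0.055],
    [-0.1,-0.2,10,0.026,0.4,0.048,0.055],
    [-0.1,-0.2,10,0.026,0.406,0.05,0.055],
    [-0.1,-0.2,10,0.026,0.406,0.05,0.055],
    [-0.1,-0.2,10,0.026,0.406,0.05,0.055],
  ],
)

```text
t: 19.98
eef_pos: [519.2, -49.5, 297.9]
tcp_rot: [3.14, 0.003, -0.053]
ft_force: [-0.3, 0.5, 0.0]
opening: 0.578
```

Run:
```python
from h import *
import pickle
st,im=look("wrist","w9.png"); pickle.dump(st,open("st9.pkl","wb"))
c=cam("wrist",st); print(st["eef_pos"].round(1),np.degrees(st["tcp_rot"]).round(2),st["qvel"].round(3))
m=green(im);cs,_=cv2.findContours(m,cv2.RETR_EXTERNAL,cv2.CHAIN_APPROX_NONE)
for k in cs:
    if cv2.contourArea(k)<100: continue
    M=cv2.moments(k);uv=(M['m10']/M['m00'],M['m01']/M['m00']);print(np.round(uv,1),cv2.contourArea(k),p2w(c,uv,37).round(1))
_,im=look("top","t9.png")
```

```text
[519.2 -49.5 297.9] [ 1.7988e+02  1.7000e-01 -3.0500e+00] [ 0.001 -0.002 -0.001 -0.002 -0.    -0.001]
[330.9 427.8] 346.5 [[ 522.1 -361.    37. ]]
[274.3 425.4] 612.0 [[ 448.8 -353.5   37. ]]
[389.8 244.5] 1233.5 [[ 598.1 -113.4   37. ]]
[393.2 191.4] 1532.5 [[601.6 -53.6  37. ]]
[396.7 133.4] 1409.5 [[605.1   6.7  37. ]]
[400.7  67. ] 879.0 [[608.5  69.8  37. ]]
[403.4  11.5] 1021.0 [[610.6 118.5  37. ]]
```

View pics/w9.png

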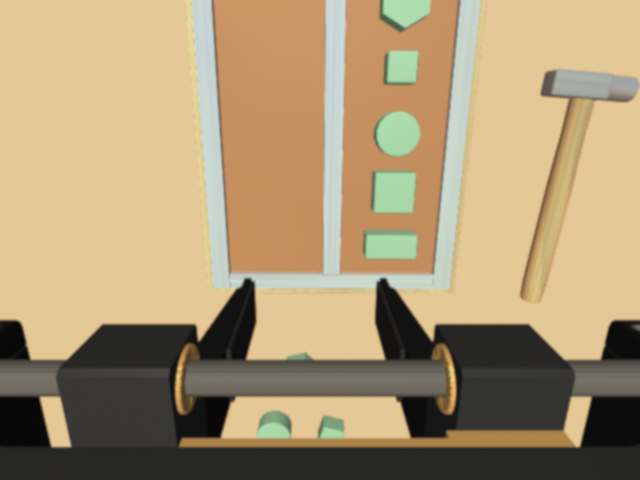

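View pics/t9.png

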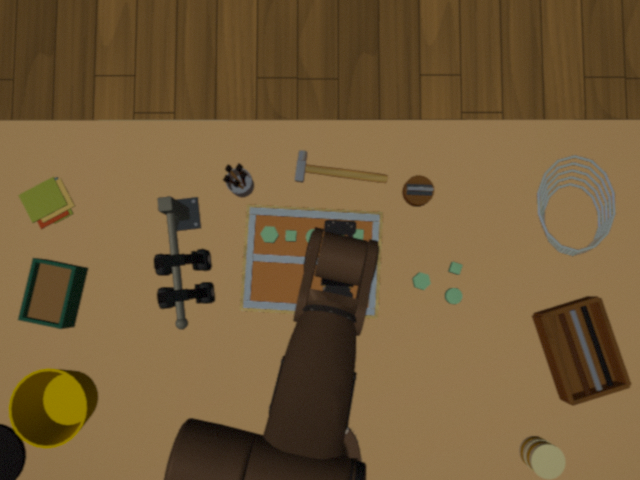

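```bash
cat > slab.py <<'E'
from fit import *
def outline(s):
    if s=="disc": a=np.arange(48)*2*np.pi/48; return 23*np.c_[np.cos(a),np.sin(a)]
    if s=="hexagon": a=np.radians(30+60*np.arange(6)); return 22/np.cos(np.pi/6)*np.c_[np.cos(a),np.sin(a)]
    w,h={"square":(22,22),"oblong":(29,14),"small":(15,15)}[s]
    return np.array([(w,h),(-w,h),(-w,-h),(w,-h)],float)
def gmask(im,S):
    im=cv2.resize(im,None,fx=S,fy=S,interpolation=cv2.INTER_LINEAR).astype(int)
    r,g,b=im[...,0],im[...,1],im[...,2]
    return ((g-r>8)&(g-b>4)).astype(np.uint8)
def fit_slab(im,c,s,p0,z0,S=4,free_yaw=True):
    o=outline(s); P=np.r_[np.c_[o,np.zeros(len(o))],np.c_[o,np.full(len(o),25.)]]
    ctr=w2p(c,[[p0[0],p0[1],z0+20]])[0]; sc=c[0][0]/(c[1]@[p0[0],p0[1],z0]+c[2])[2]
    M=gmask(im,S)
    rr=np.zeros_like(M); cv2.circle(rr,tuple(int(v) for v in ctr*S),int(S*sc*{"small":31,"oblong":37}.get(s,39)),1,-1)
    M=M*rr
    n,lab,stt,cen=cv2.connectedComponentsWithStats(M)
    if n>2:
        k=1+np.argmax(stt[1:,4]); M=(lab==k).astype(np.uint8)
    def cost(q):
        r=np.zeros_like(M); pp=place(P,q[0],q[1],q[2] if free_yaw else p0[2],z0)
        h=cv2.convexHull((w2p(c,pp)).astype(np.float32))
        cv2.fillConvexPoly(r,np.round((h+.5)*S*16-8).astype(np.int32),1,lineType=8,shift=4)
        return 1-(r&M).sum()/(r|M).sum()
    best=None
    for dy in ((0,15,-15) if free_yaw and s!="disc" else (0,)):
        q0=np.array([p0[0],p0[1],p0[2]+dy],float)
        r=minimize(cost,q0,method='Nelder-Mead',options=dict(initial_simplex=[q0,q0+[5,0,0],q0+[0,5,0],q0+[0,0,8]],xatol=.03,fatol=1e-5,maxiter=200))
        if best is None or r.fun<best.fun: best=r
    return best.x,best.fun
E
python3 - <<'E'
from slab import *
import pickle
im=cv2.imread("pics/w9.png")[:,:,::-1];st=pickle.load(open("st9.pkl","rb"));c=cam("wrist",st)
X=[]
for s,p in [("oblong",(598,-113,-3)),("square",(601,-54,-3)),("disc",(605,7,-3)),("small",(608,70,-3))]:
    q,f=fit_slab(im,c,s,p,12); print(s,q.round(2),round(f,3)); X.append(q)
# also from w1 / top
t0=cv2.imread("pics/top0.png")[:,:,::-1];ct=cam("top")
print("top")
for s,p,z in [("oblong",(601,-116,-3),12),("square",(604,-55,-3),12),("disc",(607,6,-3),12),("small",(611,70,-3),12),("hexagon",(614,129,-3),12),("hexagon",(487,-292,20),0),("small",(522,-387,20),0),("disc",(446,-380,0),0)]:
    q,f=fit_slab(t0,ct,s,p,z); print(s,q.round(2),round(f,3))
E
```

```text
oblong [ 598.86 -115.95   -2.94] 0.12
square [602.66 -56.42  -3.16] 0.105
disc [ 6.0606e+02  5.4600e+00 -5.3000e-01] 0.094
small [610.4   70.2    1.26] 0.133
top
oblong [ 6.0071e+02 -1.1690e+02  7.0000e-02] 0.155
square [605.02 -55.19  -6.98] 0.138
disc [607.9    4.84   1.11] 0.144
small [6.1218e+02 7.0870e+01 1.8000e-01] 0.203
hexagon [615.28 130.35   4.93] 0.129
hexagon [ 486.42 -294.33   44.94] 0.114
small [ 523.58 -389.26   -8.31] 0.217
disc [ 447.28 -383.7     4.07] 0.159
```

Run:
```python
from h import *
mv((485,-345,250),-3.4)
```

```text
MV [0.12 0.16 0.36] [-0.0184  0.2967  0.0486] dist 301 now [519.3 -49.6 297.9] [ 1.7988e+02  1.6000e-01 -3.0400e+00] open 54.9 t 20.07 F [0.  0.4 0.5]
```

Request:
servo_tool(
  rows=[
    [0,0,0,-0.002,0.04,0.005,0.055],
    [0.1,0.1,0.3,-0.005,0.08,0.012,0.055],
    [0.1,0.1,0.3,-0.008,0.125,0.02,0.055],
    [0.1,0.1,0.3,-0.011,0.17,0.028,0.055],
    [0.1,0.1,0.3,-0.014,0.215,0.036,0.06],
    [0.1,0.1,0.3,-0.017,0.26,0.044,0.06],
    [0.1,0.1,0.3,-0.018,0.285,0.048,0.06],
    [0.1,0.1,0.3,-0.018,0.2967,0.0486,0.06],
    [0.1,0.1,0.3,-0.018,0.2967,0.0486,0.06],
    [0.1,0.1,0.3,-0.018,0.2967,0.0486,0.06],
  ],
)

```text
t: 21.32
eef_pos: [485.4, -344.7, 250.1]
tcp_rot: [3.141, 0.001, -0.059]
ft_force: [-0.1, 0.5, 0.1]
opening: 0.631
```

Run:
```python
from slab import *
st,im=look("wrist","w10.png");c=cam("wrist",st); print(st["eef_pos"].round(1),np.degrees(st["tcp_rot"]).round(2))
for s,p,z in [("hexagon",(487,-292,-14),0),("small",(522,-387,-14),0),("disc",(446,-380,0),0)]:
    q,f=fit_slab(im,c,s,p,z); print(s,q.round(2),round(f,3)); mv((q[0],q[1],7),-3.4)
```

```text
[ 485.4 -344.7  250.1] [ 1.7998e+02  7.0000e-02 -3.3500e+00]
hexagon [ 484.69 -293.87  -17.36] 0.023
MV [0.03 0.07 0.05] [-0.0034 -0.0508  0.2431] dist 248 now [ 485.4 -344.7  250.1] [ 1.7997e+02  7.0000e-02 -3.3500e+00] open 59.9 t 21.38 F [-0.8  1.4  0.1]
small [ 521.04 -389.7   -12.59] 0.133
MV [0.03 0.07 0.05] [0.0385 0.0427 0.2431] dist 250 now [ 485.4 -344.7  250.1] [ 1.7997e+02  7.0000e-02 -3.3500e+00] open 59.9 t 21.38 F [-0.8  1.4  0.1]
disc [ 443.56 -383.82   13.13] 0.094
MV [0.03 0.07 0.05] [-0.0392  0.0414  0.2432] dist 250 now [ 485.4 -344.7  250.1] [ 1.7997e+02  7.0000e-02 -3.3500e+00] open 59.9 t 21.38 F [-0.8  1.4  0.1]
```

View pics/w10.png

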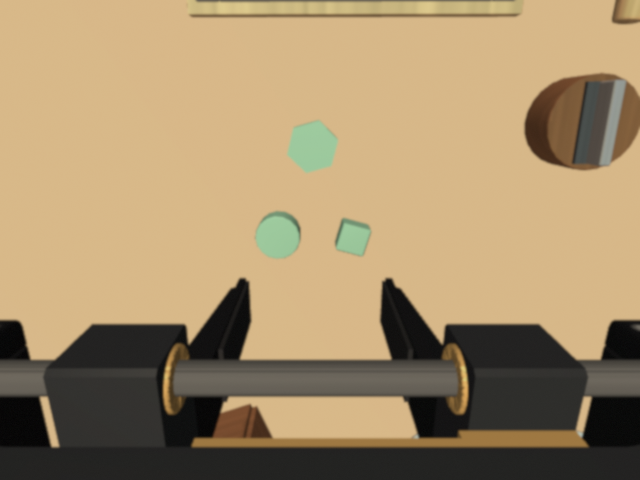

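```bash
python3 - <<'E'
import re
s=open("slab.py").read()
s=s.replace("return ((g-r>8)&(g-b>4)).astype(np.uint8)","return ((g-r>8)&(g-b>4)&(g>THR)).astype(np.uint8)")
s=s.replace("def outline","THR=0\ndef outline",1)
s=s.replace("P=np.r_[np.c_[o,np.zeros(len(o))],np.c_[o,np.full(len(o),25.)]]","P=np.c_[o,np.full(len(o),25.)]")
s=s.replace("q0+[0,0,8]],x","q0+[0,0,8 if free_yaw else .01]],x")
open("slab.py","w").write(s)
E
python3 - <<'E'
from slab import *
import slab,pickle
im=cv2.imread("pics/w10.png")[:,:,::-1]
print(im[210:222:1,278].tolist()); print(im[235:262:2,340].tolist())
slab.THR=135
c=cam("wrist",state())
for s,p,z in [("hexagon",(487,-292,-14),0),("small",(522,-387,-14),0),("disc",(446,-380,0),0)]:
    q,f=fit_slab(im,c,s,p,z); print(s,q.round(2),round(f,3))
im=cv2.imread("pics/w9.png")[:,:,::-1];st=pickle.load(open("st9.pkl","rb"));c=cam("wrist",st)
for s,p in [("oblong",(598,-113,-3)),("square",(601,-54,-3)),("disc",(605,7,-3)),("small",(608,70,-3))]:
    q,f=fit_slab(im,c,s,p,12); print(s,q.round(2),round(f,3))
E
```

```text
[[193, 175, 131], [160, 162, 123], [130, 153, 118], [118, 150, 117], [117, 150, 117], [123, 157, 123], [137, 175, 137], [154, 196, 154], [159, 203, 159], [159, 203, 159], [158, 202, 158], [157, 202, 157]]
[[134, 172, 134], [145, 186, 145], [152, 195, 152], [155, 198, 155], [155, 199, 155], [155, 198, 155], [154, 198, 154], [153, 186, 144], [189, 174, 131], [215, 183, 136], [215, 183, 136], [216, 183, 136], [216, 184, 137], [216, 183, 136]]
hexagon [ 484.78 -293.7   -17.59] 0.013
small [ 520.89 -387.22  -19.89] 0.108
disc [ 444.   -381.03   10.38] 0.072
oblong [ 599.   -113.62   -5.37] 0.139
square [602.37 -54.05  -3.92] 0.038
disc [605.5    6.49  -1.92] 0.042
small [609.44  69.64  -3.07] 0.052
```

```bash
sed -i 's/^THR=0/THR=176/' slab.py
python3 - <<'E'
from slab import *
import slab,pickle
im=cv2.imread("pics/w10.png")[:,:,::-1]
c=cam("wrist",state())
for s,p,z in [("hexagon",(485,-293,-17),0),("small",(521,-386,-20),0),("disc",(445,-380,0),0)]:
    q,f=fit_slab(im,c,s,p,z); print(s,q.round(2),round(f,3))
mv((484.7,-293.7,7),-17.6)
im=cv2.imread("pics/w9.png")[:,:,::-1];st=pickle.load(open("st9.pkl","rb"));c=cam("wrist",st)
for s,p in [("oblong",(598,-113,-3)),("square",(601,-54,-3)),("disc",(605,7,-3)),("small",(608,70,-3))]:
    q,f=fit_slab(im,c,s,p,12); print(s,q.round(2),round(f,3))
E
```

```text
hexagon [ 484.78 -293.7   -17.58] 0.013
small [ 520.51 -388.63  -20.43] 0.133
disc [ 443.44 -382.35    2.47] 0.082
MV [ 0.04  0.06 14.25] [-0.0034 -0.051   0.2431] dist 248 now [ 485.4 -344.7  250.1] [ 1.7997e+02  7.0000e-02 -3.3500e+00] open 59.9 t 21.38 F [-0.8  1.4  0.1]
oblong [ 600.04 -115.59   -3.07] 0.042
square [603.14 -54.9   -3.  ] 0.055
disc [606.36   6.22  -2.35] 0.073
small [610.53  69.62  -2.85] 0.125
```

Request:
servo_tool(
  rows=[
    [0,0,5,-0.0034,-0.02,0.04,0.06],
    [0,0,10,-0.0034,-0.04,0.08,0.06],
    [0,0,14.2,-0.0034,-0.051,0.125,0.06],
    [0,0,14.2,-0.0034,-0.051,0.165,0.06],
    [0,0,14.2,-0.0034,-0.051,0.2,0.06],
    [0,0,14.2,-0.0034,-0.051,0.225,0.06],
    [0,0,14.2,-0.0034,-0.051,0.237,0.06],
    [0,0,14.2,-0.0034,-0.051,0.242,0.06],
    [0,0,14.2,-0.0034,-0.051,0.242,0.06],
    [0,0,14.2,-0.0034,-0.051,0.242,0.04],
    [0,0,14.2,-0.0034,-0.051,0.242,0.03],
    [0,0,14.2,-0.0034,-0.051,0.242,0.03],
  ],
)

```text
t: 22.88
eef_pos: [484.6, -294.9, 8.3]
tcp_rot: [3.141, 0.0, -0.308]
ft_force: [-0.3, 0.8, 5.0]
opening: 0.458
```

Request:
servo_tool(
  rows=[
    [0,0,0,0,0,0,0.03],
    [0,0,0,0,0,0,0.03],
    [0,0,0,0,0,0,0.03],
  ],
)

```text
t: 23.25
eef_pos: [484.6, -295.0, 8.3]
tcp_rot: [3.141, 0.0, -0.308]
ft_force: [0.1, 1.3, 7.1]
opening: 0.461
```

Run:
```python
from slab import *
import slab
slab.THR=165
mv((482,40,140),-3.1)
st,im=look("wrist","w11.png")
c=cam("wrist",st); print(fit_slab(im,c,"hexagon",(484.8,-293.7,-17.6),0))
```

```text
MV [  0.06   0.03 -14.52] [-0.1039 -0.3183 -0.132 ] dist 360 now [ 484.6 -295.     8.3] [ 1.7994e+02  3.0000e-02 -1.7620e+01] open 43.8 t 23.25 F [0.1 1.3 7.1]
(array([ 484.56372811, -293.9118067 ,  -17.82090457]), np.float64(0.03672529160115545))
```

View pics/w11.png

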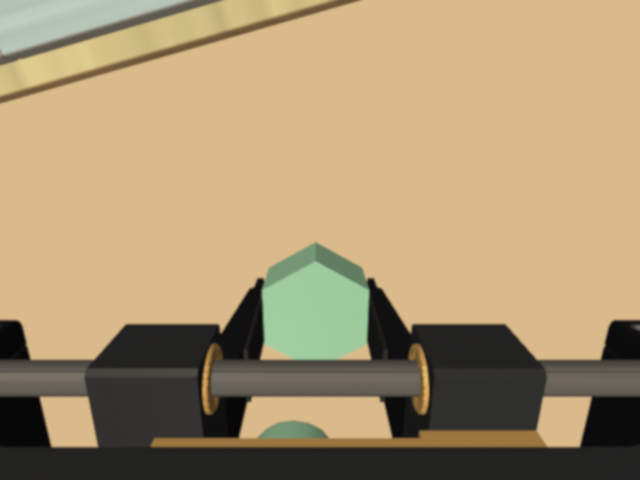

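Request:
servo_tool(
  rows=[
    [0,0,0,0,0,-0.005,0.03],
    [0,0,0,0,0,-0.025,0.03],
    [0,0,0,0,0,-0.06,0.03],
    [0,0,-2,-0.012,-0.036,-0.095,0.03],
    [0,0,-4,-0.027,-0.082,-0.125,0.03],
    [0,0,-6,-0.043,-0.132,-0.132,0.03],
    [0,0,-8,-0.06,-0.185,-0.132,0.03],
    [0,0,-10,-0.077,-0.238,-0.132,0.03],
    [0,0,-12,-0.095,-0.293,-0.132,0.03],
    [0,0,-14,-0.112,-0.345,-0.132,0.03],
    [0,0,-14.5,-0.125,-0.386,-0.132,0.03],
    [0,0,-14.5,-0.133,-0.4105,-0.132,0.03],
  ],
)

```text
t: 24.8
eef_pos: [481.6, 138.7, 139.7]
tcp_rot: [3.141, 0.002, -0.053]
ft_force: [0.1, -0.3, -0.8]
opening: 0.459
```

Request:
servo_tool(
  rows=[
    [0,0,-0.02,0,0,0,0.03],
    [0,0,-0.02,0,0,0,0.03],
    [0,0,-0.02,0,0,0,0.03],
  ],
)

```text
t: 25.18
eef_pos: [482.1, 135.9, 139.6]
tcp_rot: [3.141, 0.002, -0.055]
ft_force: [-0.0, -0.4, -1.3]
opening: 0.458
```

Run:
```python
from slab import *
import slab
slab.THR=165
st,im=look("wrist","w12.png")
c=cam("wrist",st)
q,f=fit_slab(im,c,"hexagon",(613,129,-3),12); print("twin",q,f)
for p in [(610,70,-3)]: print(fit_slab(im,c,"small",p,12))
print("held",fit_slab(im,c,"hexagon",(st["eef_pos"][0],st["eef_pos"][1]+1,-3),st["eef_pos"][2]-8.2))
T=q[:2]-132*np.array([np.cos(np.radians(-3.1)),np.sin(np.radians(-3.1))]);print("slab target",T)
mv((T[0]+.3,T[1]-1.05,20.5),-3.1)
```

```text
twin [613.65421885 130.10131316  -3.144791  ] 0.02032558400929174
(array([609.98874454,  73.9872785 ,  -3.20756964]), np.float64(0.1353733577249293))
held (array([482.06135869, 137.18460499,  -3.20817015]), np.float64(0.03373129773211159))
slab target [481.84737837 137.23971647]
MV [ 0.03  0.1  -0.07] [ 0.0002 -0.0003  0.1191] dist 119 now [482.1 135.9 139.6] [ 1.7997e+02  1.0000e-01 -3.1700e+00] open 43.8 t 25.23 F [ 0.3  0.4 -1.1]
```

View pics/w12.png

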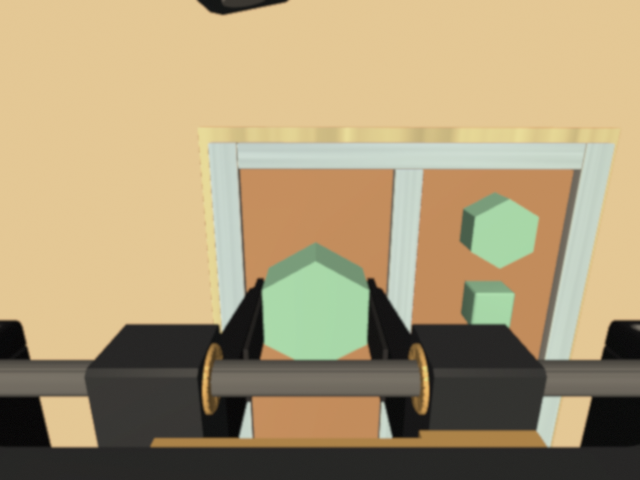

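Request:
servo_tool(
  rows=[
    [0,0,0,-0.0002,0,0.02,0.03],
    [0,0,0,-0.0002,0,0.045,0.03],
    [0,0,0,-0.0002,0,0.07,0.03],
    [0,0,0,-0.0002,0,0.092,0.03],
    [0,0,0,-0.0002,0,0.107,0.03],
    [0,0,0,-0.0002,0,0.114,0.03],
    [0,0,0,-0.0002,0,0.117,0.03],
    [0,0,0,-0.0002,0,0.1185,0.03],
    [0,0,0,-0.0002,0,0.119,0.03],
    [0,0,0,-0.0002,0,0.119,0.03],
  ],
)

```text
t: 26.48
eef_pos: [481.8, 136.8, 20.9]
tcp_rot: [3.141, 0.001, -0.054]
ft_force: [0.6, -0.7, -0.7]
opening: 0.458
```

Request:
servo_tool(
  rows=[
    [0,0,0,0,0,0,0.05],
    [0,0,0,0,0,0,0.058],
    [0,0,0,0,0,0,0.058],
    [0,0,0,0,0,0,0.058],
    [0,0,0,0,0,-0.015,0.058],
    [0,0,0,0,0,-0.04,0.058],
    [0,0,0,0,0,-0.08,0.058],
    [0,0,0,0,0,-0.12,0.058],
    [0,0,0,0,0,-0.16,0.058],
    [0,0,0,0,0.0,-0.18,0.058],
    [0,0,0,0,0.0,-0.18,0.058],
    [0,0,0,0,0.0,-0.18,0.058],
  ],
)

```text
t: 27.98
eef_pos: [481.4, 136.7, 200.1]
tcp_rot: [3.141, 0.002, -0.054]
ft_force: [0.3, -0.4, -0.7]
opening: 0.609
```

Run:
```python
from slab import *
import slab
slab.THR=165
st,im=look("wrist","w13.png")
c=cam("wrist",st)
q,f=fit_slab(im,c,"hexagon",(613,129,-3),12); print("twin",q.round(2),f)
q,f=fit_slab(im,c,"small",(610,70,-3),12); print("small",q.round(2),f)
q,f=fit_slab(im,c,"disc",(606,6,-3),12); print("disc",q.round(2),f)
q,f=fit_slab(im,c,"hexagon",(482,137,-3),12); print("placed",q.round(2),f)
t,im=look("top","t13.png")
for m in [(520.6,-388,-20),(443.6,-382,0)]: mv((m[0],m[1]+44,250),-3.4)
```

```text
twin [613.46 130.27  -3.15] 0.025107833217956177
small [609.61  71.35  -2.89] 0.10806837979094075
disc [601.63  10.22   7.69] 0.9684580723156391
placed [481.56 138.47  -2.81] 0.023959713755632106
MV [0.04 0.19 0.3 ] [ 0.0649  0.4779 -0.0501] dist 485 now [481.5 136.7 199.7] [179.96   0.19  -3.1 ] open 57.9 t 28.07 F [-1.1  0.1  0.2]
MV [0.04 0.19 0.3 ] [-0.0123  0.4761 -0.0499] dist 479 now [481.5 136.7 199.7] [179.96   0.19  -3.1 ] open 57.9 t 28.07 F [-1.1  0.1  0.2]
```

View pics/w13.png

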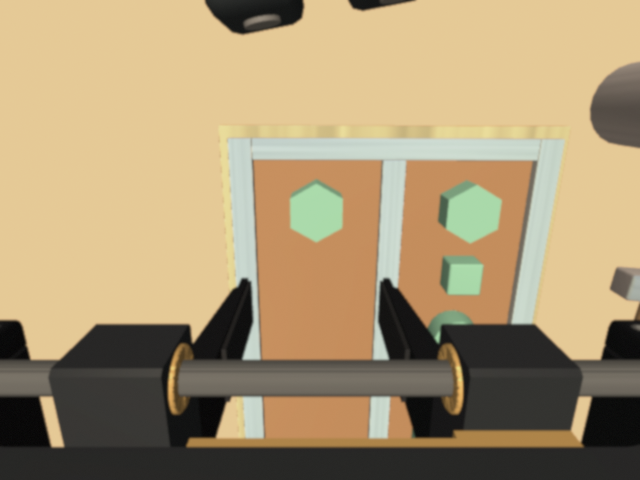

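View pics/t13.png

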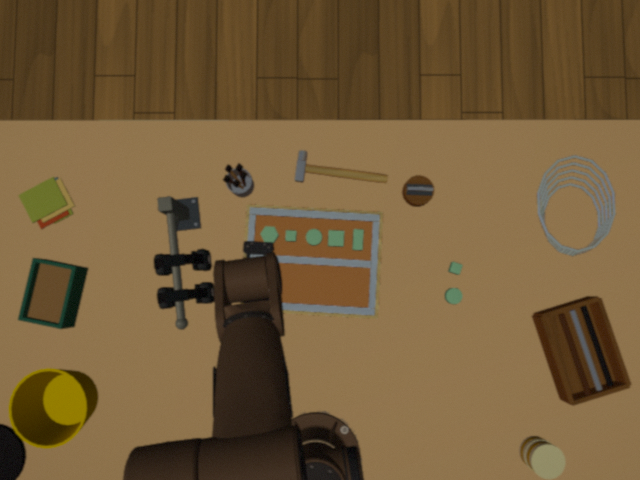

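Request:
servo_tool(
  rows=[
    [0,0,0,0.002,0.04,0,0.058],
    [0,0,0,0.006,0.09,0,0.058],
    [0,0,0,0.01,0.145,0,0.058],
    [0,0,0,0.014,0.2,0,0.058],
    [0,0,0,0.018,0.255,0,0.058],
    [0,0,0,0.021,0.31,0,0.058],
    [0,0,0,0.024,0.365,0,0.058],
    [0,0,0,0.026,0.415,0,0.058],
    [0,0,0,0.0265,0.45,0,0.058],
    [0,0,0,0.0265,0.472,0,0.05],
    [0,0,0,0.0265,0.474,0,0.05],
    [0,0,0,0.0265,0.474,0,0.05],
  ],
)

```text
t: 29.58
eef_pos: [482.8, -336.9, 200.4]
tcp_rot: [-3.141, 0.002, -0.054]
ft_force: [-0.2, 0.8, 0.7]
opening: 0.526
```

Run:
```python
from slab import *
import slab
slab.THR=165
st,im=look("wrist","w14.png")
c=cam("wrist",st)
q,f=fit_slab(im,c,"disc",(443.6,-382,0),0); print("disc",q.round(2),f)
q,f=fit_slab(im,c,"small",(520.6,-388,-20),0); print("small",q.round(2),f)
mv((q[0],q[1],8.3),q[2])
```

```text
disc [ 444.   -381.91    2.84] 0.05783551487714467
small [ 521.02 -388.5   -18.86] 0.07340669972185265
MV [1.000e-02 1.100e-01 1.581e+01] [0.0412 0.0497 0.1923] dist 203 now [ 482.9 -336.7  200.6] [-1.80e+02  1.10e-01 -3.04e+00] open 49.9 t 29.62 F [-0.7  0.2  0.4]
```

View pics/w14.png

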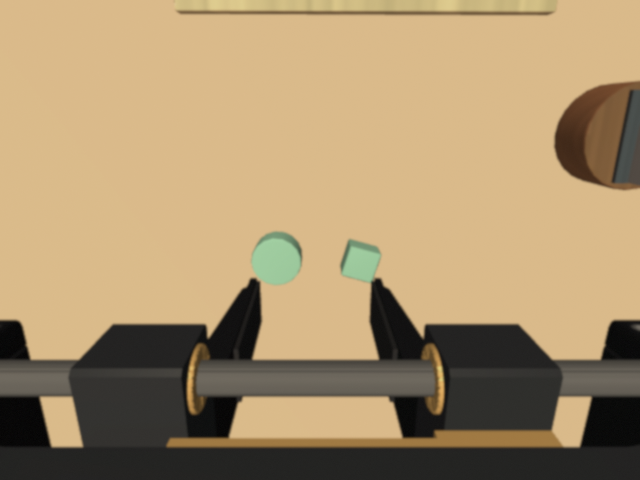

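Request:
servo_tool(
  rows=[
    [0,0,5,0.015,0.02,0.03,0.048],
    [0,0,10,0.03,0.04,0.06,0.048],
    [0,0,15.5,0.0412,0.0497,0.095,0.048],
    [0,0,15.5,0.0412,0.0497,0.125,0.048],
    [0,0,15.5,0.0412,0.0497,0.155,0.048],
    [0,0,15.5,0.0412,0.0497,0.175,0.048],
    [0,0,15.5,0.0412,0.0497,0.186,0.048],
    [0,0,15.5,0.0412,0.0497,0.1915,0.048],
    [0,0,15.5,0.0412,0.0497,0.1915,0.048],
    [0,0,15.5,0.0412,0.0497,0.1915,0.03],
    [0,0,15.5,0.0412,0.0497,0.1915,0.02],
    [0,0,15.5,0.0412,0.0497,0.1915,0.02],
  ],
)

```text
t: 31.12
eef_pos: [521.1, -390.0, 9.7]
tcp_rot: [3.141, 0.001, -0.325]
ft_force: [0.4, 0.1, 3.0]
opening: 0.313
```

Request:
servo_tool(
  rows=[
    [0,0,0,0,0,0,0.02],
    [0,0,0,0,0,0,0.02],
    [0,0,0,0,0,0,0.02],
  ],
)

```text
t: 31.5
eef_pos: [521.1, -390.0, 9.7]
tcp_rot: [3.14, 0.001, -0.325]
ft_force: [-1.1, 0.2, 5.9]
opening: 0.312
```

Run:
```python
from slab import *
T=np.array([609.9,71.2])-[131.8,-7.14];print(T)
mv((T[0],T[1]-.5,140),-3.1)
```

```text
[478.1   78.34]
MV [  0.06   0.05 -15.5 ] [-0.19   -0.4296 -0.1307] dist 488 now [ 521.1 -390.     9.7] [ 1.7994e+02  4.0000e-02 -1.8600e+01] open 29.7 t 31.5 F [-1.1  0.2  5.9]
```

Request:
servo_tool(
  rows=[
    [0,0,0,0,0,-0.005,0.02],
    [0,0,0,0,0,-0.025,0.02],
    [0,0,0,-0.004,-0.009,-0.06,0.02],
    [0,0,-2,-0.02,-0.045,-0.095,0.02],
    [0,0,-4,-0.04,-0.09,-0.125,0.02],
    [0,0,-6,-0.064,-0.144,-0.131,0.02],
    [0,0,-8,-0.088,-0.199,-0.131,0.02],
    [0,0,-10,-0.112,-0.253,-0.131,0.02],
    [0,0,-12,-0.136,-0.307,-0.131,0.02],
    [0,0,-14,-0.159,-0.36,-0.131,0.02],
    [0,0,-15.5,-0.178,-0.402,-0.131,0.02],
    [0,0,-15.5,-0.19,-0.4296,-0.131,0.02],
  ],
)

```text
t: 33.0
eef_pos: [477.7, 79.9, 141.3]
tcp_rot: [3.141, 0.0, -0.052]
ft_force: [-0.4, -0.8, -0.9]
opening: 0.312
```

Request:
servo_tool(
  rows=[
    [0,0,0,0,0,0,0.02],
    [0,0,0,0,0,0,0.02],
    [0,0,0,0,0,0,0.02],
    [0,0,0,0,0,0,0.02],
  ],
)

```text
t: 33.5
eef_pos: [478.2, 77.2, 140.2]
tcp_rot: [3.141, 0.002, -0.055]
ft_force: [-0.5, -0.4, -0.3]
opening: 0.314
```

Run:
```python
from slab import *
import slab
slab.THR=165
st,im=look("wrist","w15.png")
c=cam("wrist",st)
q,f=fit_slab(im,c,"small",(610,71.2,-3),12); print("twin",q,f)
q2,f=fit_slab(im,c,"hexagon",(613.5,130.3,-3),12); print("hex",q2,f)
h,f=fit_slab(im,c,"small",(st["eef_pos"][0],st["eef_pos"][1]+1,-3),st["eef_pos"][2]-9.7);print("held",h,f)
T=q[:2]-132*np.array([np.cos(np.radians(-3.1)),np.sin(np.radians(-3.1))]);print("slab target",T)
e=st["eef_pos"]; mv((e[0]+T[0]-h[0],e[1]+T[1]-h[1],22),-3.1)
```

```text
twin [609.74347223  71.60658634  -5.65516159] 0.11865509056027057
hex [613.62867779 129.95662868  -3.61698121] 0.020770135578530358
held [478.34396096  79.76384153  -6.76944347] 0.21387020024361647
slab target [477.93663175  78.74498965]
MV [ 0.02  0.09 -0.06] [-1.000e-04  1.100e-03  1.181e-01] dist 118 now [478.1  77.3 140.1] [ 1.7998e+02  9.0000e-02 -3.1600e+00] open 29.9 t 33.55 F [0.4 0.3 0.2]
```

View pics/w15.png

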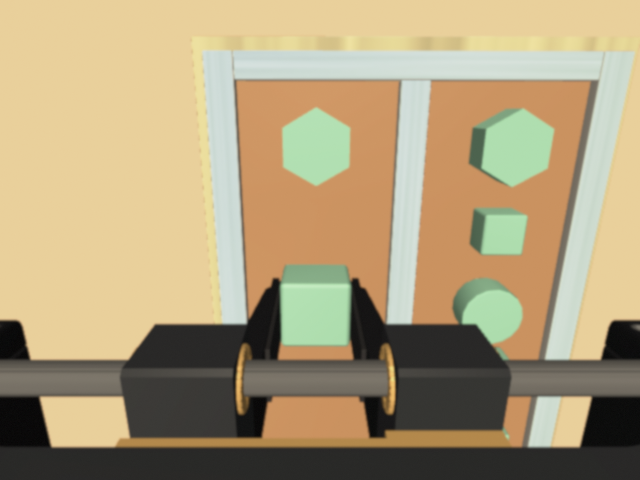

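```bash
python3 - <<'E'
s=open("slab.py").read()
s=s.replace("    M=M*rr\n","    M=M*rr\n    g=cv2.resize(im,None,fx=S,fy=S,interpolation=cv2.INTER_LINEAR)[...,1]; M=M*(g>0.89*np.percentile(g[M>0],75)).astype(np.uint8) if M.any() else M\n")
s=s.replace("THR=176","THR=0")
open("slab.py","w").write(s)
E
python3 - <<'E'
from slab import *
im=cv2.imread("pics/w15.png")[:,:,::-1]
st=state();c=cam("wrist",st)
q,f=fit_slab(im,c,"small",(610,71.2,-3),12); print("twin",q,f)
q2,f=fit_slab(im,c,"hexagon",(613.5,130.3,-3),12); print("hex",q2,f)
q2,f=fit_slab(im,c,"hexagon",(481.5,138,-3),12); print("hexpl",q2,f)
h,f=fit_slab(im,c,"small",(st["eef_pos"][0],st["eef_pos"][1]+1,-3),st["eef_pos"][2]-9.7);print("held",h,f)
T=q[:2]-132*np.array([np.cos(np.radians(-3.1)),np.sin(np.radians(-3.1))]);print("slab target",T)
e=st["eef_pos"]; mv((e[0]+T[0]-h[0],e[1]+T[1]-h[1],22),-3.1)
E
```

```text
twin [609.9544548   70.41992517  -3.14194138] 0.13382175975083177
hex [613.64302235 129.9650505   -2.91783407] 0.02914988673546437
hexpl [481.54135895 138.02537255  -3.87848592] 0.021366107303237958
held [477.54740965  78.45746044  -3.01016871] 0.1175681654775731
slab target [478.14761432  77.55832848]
MV [ 0.02  0.09 -0.06] [0.0008 0.0008 0.1181] dist 118 now [478.1  77.3 140.1] [ 1.7998e+02  9.0000e-02 -3.1600e+00] open 29.9 t 33.55 F [0.4 0.3 0.2]
```

Run:
```python
from slab import *
im=cv2.imread("pics/w15.png")[:,:,::-1]
st=state();c=cam("wrist",st)
S=5
o=cv2.resize(im[:,:,::-1],None,fx=S,fy=S,interpolation=cv2.INTER_LINEAR)
def dr(s,q,z):
    P=outline(s);P=np.c_[P,np.full(len(P),25.)]
    h=(w2p(c,place(P,*q,z))+.5)*S
    cv2.polylines(o,[h.astype(np.int32)],True,(0,0,255),1)
dr("small",(609.95,70.42,-3.1),12);dr("small",(477.55,78.46,-3.1),st["eef_pos"][2]-9.7)
a=o[200*S:260*S,460*S:535*S]; b=o[260*S:350*S,270*S:360*S][:300]
b=o[255*S:350*S,275*S:355*S]
out=np.zeros((480,790,3),np.uint8);out[:300,:375]=a;out[:475,385:785]=b;cv2.imwrite("pics/d15.png",out)
```

```text
(no output)
```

View pics/d15.png

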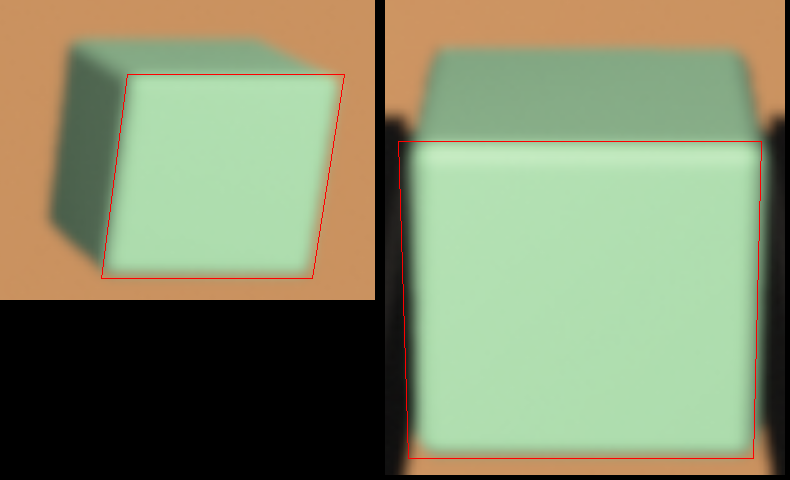

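Request:
servo_tool(
  rows=[
    [0,0,0,0.0003,0.0013,0.02,0.02],
    [0,0,0,0.0003,0.0013,0.045,0.02],
    [0,0,0,0.0003,0.0013,0.07,0.02],
    [0,0,0,0.0003,0.0013,0.092,0.02],
    [0,0,0,0.0003,0.0013,0.107,0.02],
    [0,0,0,0.0003,0.0013,0.114,0.02],
    [0,0,0,0.0003,0.0013,0.1165,0.02],
    [0,0,0,0.0003,0.0013,0.1175,0.02],
    [0,0,0,0.0003,0.0013,0.118,0.02],
    [0,0,0,0.0003,0.0013,0.118,0.02],
  ],
)

```text
t: 34.8
eef_pos: [478.2, 76.7, 22.4]
tcp_rot: [3.141, 0.001, -0.054]
ft_force: [0.2, -0.2, -0.3]
opening: 0.31
```

Request:
servo_tool(
  rows=[
    [0,0,0,0,0,0.0004,0.02],
    [0,0,0,0,0,0.0006,0.02],
    [0,0,0,0,0,0.0006,0.03],
    [0,0,0,0,0,0.0006,0.042],
    [0,0,0,0,0,0.0006,0.042],
    [0,0,0,0,0,0.0006,0.042],
    [0,0,0,0,0,-0.015,0.042],
    [0,0,0,0,0,-0.04,0.042],
    [0,0,0,0,0,-0.08,0.042],
    [0,0,0,0,0,-0.12,0.05],
    [0,0,0,0,0.0,-0.18,0.06],
    [0,0,0,0,0.0,-0.18,0.06],
  ],
)

```text
t: 36.3
eef_pos: [479.8, 76.8, 205.8]
tcp_rot: [-3.141, -0.006, -0.054]
ft_force: [0.1, 0.1, -1.5]
opening: 0.623
```

Request:
servo_tool(
  rows=[
    [0,0,0,0,0.03,0,0.06],
    [0,0,0,0,0.04,0,0.06],
    [0,0,0,0,0.04,0,0.06],
    [0,0,0,0,0.04,0,0.06],
  ],
)

```text
t: 36.8
eef_pos: [476.2, 37.1, 201.7]
tcp_rot: [3.141, 0.002, -0.054]
ft_force: [0.9, 0.1, -0.4]
opening: 0.627
```

Run:
```python
from slab import *
st,im=look("wrist","w16.png")
c=cam("wrist",st)
u=np.array([np.cos(np.radians(-3.1)),np.sin(np.radians(-3.1))])
for s,p in [("hexagon",(613.5,130.3,-3)),("small",(610,70.5,-3)),("disc",(606.3,6.5,-3))]:
    q,f=fit_slab(im,c,s,p,12); print(s,"twin",q.round(2),round(f,3),"target",(q[:2]-132*u).round(2))
    if s!="disc": r,f=fit_slab(im,c,s,(q[0]-132*u[0],q[1]-132*u[1],-3),12);print("  placed",r.round(2),round(f,3))
_,im=look("top","t16.png",4,(380,230,500,330))
mv((482,-338,200),-3.1)
```

```text
hexagon twin [613.81 129.87  -2.91] 0.034 target [482.01 137.01]
  placed [481.46 137.98  -4.25] 0.023
small twin [611.16  69.98  -3.07] 0.142 target [479.36  77.12]
  placed [477.5   77.57  -3.15] 0.148
disc twin [605.55   5.81   2.14] 0.094 target [473.75  12.95]
MV [0.02 0.11 0.03] [0.0259 0.3744 0.0019] dist 375 now [476.2  37.2 201.9] [ 1.7998e+02  1.1000e-01 -3.0700e+00] open 60.1 t 36.9 F [ 0.2 -0.6  0.4]
```

View pics/w16.png

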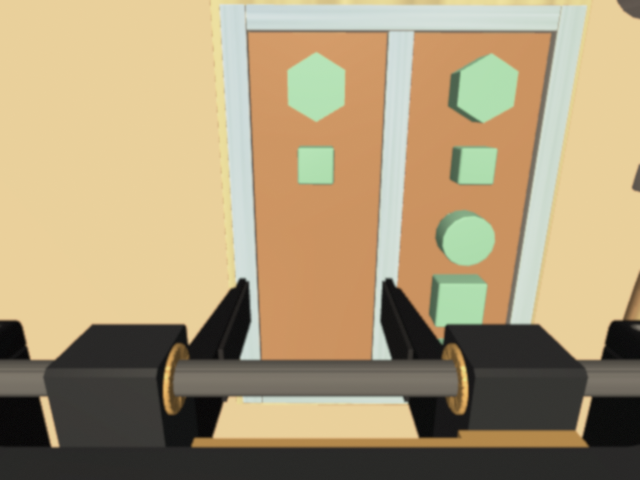

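View pics/t16.png

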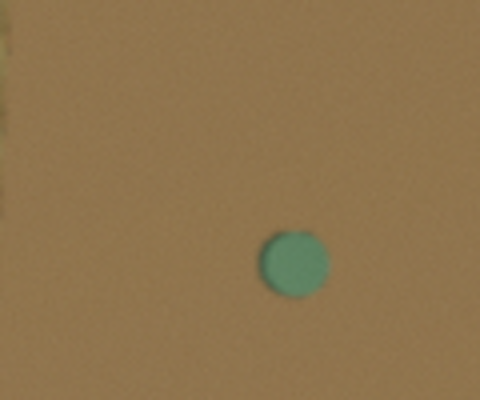

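```bash
cat >> slab.py <<'E'
def cent(im,c,s,p0,z0,S=4):
    M=gmask(im,S); g=cv2.resize(im,None,fx=S,fy=S,interpolation=cv2.INTER_LINEAR)[...,1]
    ctr=w2p(c,[[p0[0],p0[1],z0+25]])[0]; sc=c[0][0]/(c[1]@[p0[0],p0[1],z0+25]+c[2])[2]
    rr=np.zeros_like(M); cv2.circle(rr,tuple(int(v) for v in ctr*S),int(S*sc*{"small":27,"oblong":37}.get(s,33)),1,-1)
    M=M*rr; core=np.zeros_like(M); cv2.circle(core,tuple(int(v) for v in ctr*S),int(S*sc*8),1,-1)
    top=np.median(g[(core>0)&(M>0)]); M=(M*(g>0.89*top)).astype(np.uint8)
    M=cv2.morphologyEx(M,cv2.MORPH_OPEN,np.ones((9,9),np.uint8))
    k=max(cv2.findContours(M,cv2.RETR_EXTERNAL,cv2.CHAIN_APPROX_NONE)[0],key=cv2.contourArea)
    w=p2w(c,(k[:,0].astype(float)+.5)/S-.5,z0+25)[:,:2].astype(np.float32)
    m=cv2.moments(w); rect=cv2.minAreaRect(w)
    return np.array([m['m10']/m['m00'],m['m01']/m['m00']]),rect[1],rect[2],m['m00']
E
python3 - <<'E'
from slab import *
im=cv2.imread("pics/w16.png")[:,:,::-1];st=state();c=cam("wrist",st)
u=np.array([np.cos(np.radians(-3.1)),np.sin(np.radians(-3.1))])
for s,p in [("hexagon",(613.5,130,-3)),("small",(610,70.5,-3)),("disc",(606,6,-3)),("hexagon",(481.7,138,-3)),("small",(478,77.5,-3))]:
    print(s,cent(im,c,s,p,12), (cent(im,c,s,p,12)[0]-132*u).round(2))
E
```

```text
hexagon (array([613.96021104, 130.18667684]), (48.77623748779297, 43.38013458251953), 86.89277648925781, 1617.8712540571578) [482.15 137.33]
small (array([610.16539083,  71.02743759]), (28.204505920410156, 27.705047607421875), 86.9488525390625, 767.3214242027607) [478.36  78.17]
disc (array([606.59471058,   6.5763592 ]), (43.21274185180664, 44.259273529052734), 2.2539408206939697, 1498.9725209037615) [474.79  13.71]
hexagon (array([481.60402376, 138.1069032 ]), (48.9401969909668, 43.696311950683594), 86.91877746582031, 1635.235762145021) [349.8  145.25]
small (array([477.82643303,  78.29112243]), (28.226890563964844, 27.68606185913086), 86.9487533569336, 766.4467510164832) [346.02  85.43]
```

Request:
servo_tool(
  rows=[
    [0,0,0,0.002,0.04,0,0.06],
    [0,0,0,0.006,0.09,0,0.06],
    [0,0,0,0.01,0.145,0,0.06],
    [0,0,0,0.01,0.2,0,0.06],
    [0,0,0,0.0,0.255,0,0.06],
    [0,0,0,-0.005,0.31,0,0.06],
    [0,0,0,-0.01,0.35,0,0.06],
    [0,0,0,-0.012,0.372,0,0.06],
    [0,0,0,-0.012,0.372,0,0.06],
    [0,0,0,-0.012,0.372,0,0.06],
  ],
)

```text
t: 38.15
eef_pos: [444.4, -332.8, 202.2]
tcp_rot: [-3.141, 0.002, -0.053]
ft_force: [-0.7, -0.0, -0.1]
opening: 0.63
```

Run:
```python
from slab import *
st,im=look("wrist","w17.png");c=cam("wrist",st)
q,f=fit_slab(im,c,"disc",(444,-382,0),0);r=cent(im,c,"disc",(444,-382,0),0);print(q,f,r)
mv((r[0][0],r[0][1],8.3),-3.1)
```

```text
[ 443.66676203 -382.47214249    3.75347472] 0.08024752969358218 (array([ 443.74676186, -382.1067584 ]), (43.72386169433594, 44.262691497802734), 37.54973220825195, 1524.4597788485698)
MV [0.   0.09 0.08] [0.0022 0.0493 0.194 ] dist 200 now [ 444.5 -332.8  202.3] [ 1.80e+02  9.00e-02 -3.02e+00] open 60.0 t 38.2 F [ 0.9  0.3 -0.3]
```

View pics/w17.png

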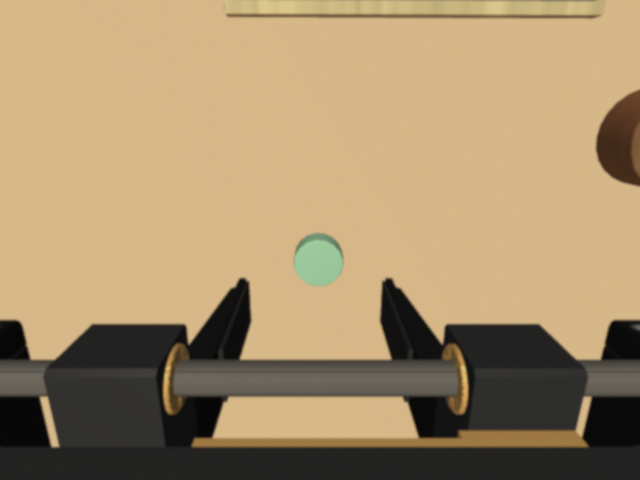

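Request:
servo_tool(
  rows=[
    [0,0,0,0.001,0.02,0.03,0.06],
    [0,0,0,0.002,0.04,0.06,0.06],
    [0,0,0,0.0022,0.048,0.095,0.06],
    [0,0,0,0.0022,0.048,0.125,0.06],
    [0,0,0,0.0022,0.048,0.155,0.06],
    [0,0,0,0.0022,0.048,0.175,0.06],
    [0,0,0,0.0022,0.048,0.187,0.06],
    [0,0,0,0.0022,0.048,0.193,0.06],
    [0,0,0,0.0022,0.048,0.193,0.06],
    [0,0,0,0.0022,0.048,0.193,0.04],
    [0,0,0,0.0022,0.048,0.193,0.03],
    [0,0,0,0.0022,0.048,0.193,0.03],
  ],
)

```text
t: 39.7
eef_pos: [443.6, -382.4, 9.8]
tcp_rot: [3.141, 0.001, -0.054]
ft_force: [0.4, 0.9, 4.5]
opening: 0.479
```

Request:
servo_tool(
  rows=[
    [0,0,0,0,0,0,0.03],
    [0,0,0,0,0,0,0.03],
    [0,0,0,0,0,0,0.03],
  ],
)

```text
t: 40.08
eef_pos: [443.6, -382.4, 9.8]
tcp_rot: [3.141, 0.001, -0.054]
ft_force: [0.7, 0.9, 5.7]
opening: 0.479
```

Run:
```python
from slab import *
mv((474.6,13,140),-3.1)
```

```text
MV [ 0.06  0.05 -0.  ] [ 0.0094 -0.3964 -0.1306] dist 417 now [ 443.6 -382.4    9.8] [ 1.7994e+02  5.0000e-02 -3.1000e+00] open 45.5 t 40.08 F [0.7 0.9 5.7]
```

Request:
servo_tool(
  rows=[
    [0,0,0,0,0,-0.005,0.03],
    [0,0,0,0,0,-0.025,0.03],
    [0,0,0,0,-0.01,-0.06,0.03],
    [0,0,0,0.001,-0.045,-0.095,0.03],
    [0,0,0,0.002,-0.095,-0.125,0.03],
    [0,0,0,0.004,-0.15,-0.1306,0.03],
    [0,0,0,0.006,-0.21,-0.1306,0.03],
    [0,0,0,0.007,-0.27,-0.1306,0.03],
    [0,0,0,0.008,-0.32,-0.1306,0.03],
    [0,0,0,0.009,-0.36,-0.1306,0.03],
    [0,0,0,0.0094,-0.39,-0.1306,0.03],
    [0,0,0,0.0094,-0.3964,-0.1306,0.03],
  ],
)

```text
t: 41.58
eef_pos: [474.2, 14.5, 139.8]
tcp_rot: [3.141, 0.002, -0.052]
ft_force: [0.2, -0.5, -1.6]
opening: 0.475
```

Request:
servo_tool(
  rows=[
    [0,0,0,0,0,0,0.03],
    [0,0,0,0,0,0,0.03],
    [0,0,0,0,0,0,0.03],
    [0,0,0,0,0,0,0.03],
  ],
)

```text
t: 42.08
eef_pos: [474.4, 12.7, 139.7]
tcp_rot: [3.141, 0.002, -0.055]
ft_force: [0.3, 0.3, -2.0]
opening: 0.481
```

Run:
```python
from slab import *
st,im=look("wrist","w18.png");c=cam("wrist",st);e=st["eef_pos"]
u=np.array([np.cos(np.radians(-3.1)),np.sin(np.radians(-3.1))])
q=cent(im,c,"disc",(606.5,6.5,-3),12);print("twin",q, fit_slab(im,c,"disc",(606.5,6.5,-3),12))
h=cent(im,c,"disc",(e[0],e[1]+.5,-3),e[2]-9.8);print("held",h)
T=q[0]-132*u;print("T",T)
mv((e[0]+T[0]-h[0][0],e[1]+T[1]-h[0][1],21.8),-3.1)
```

```text
twin (array([606.45858418,   6.38335778]), (43.98545455932617, 43.91394805908203), 66.8477783203125, 1509.3966588690819) (array([605.94858679,   5.51235528,  -8.48497327]), np.float64(0.08651370152580806))
held (array([474.34744831,  13.33584148]), (42.70576095581055, 43.811370849609375), 86.9606704711914, 1499.416782732209)
T [474.6517437  13.5217611]
MV [ 0.02  0.09 -0.04] [ 0.0005 -0.0002  0.1179] dist 118 now [474.5  12.7 139.7] [ 1.7998e+02  9.0000e-02 -3.1400e+00] open 45.3 t 42.12 F [-0.5  0.1 -0.8]
```

View pics/w18.png

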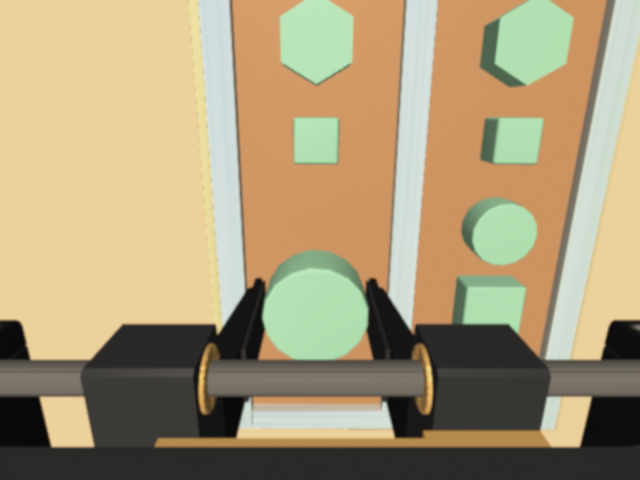

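Request:
servo_tool(
  rows=[
    [0,0,0,0.0009,0.0002,0.02,0.03],
    [0,0,0,0.0009,0.0002,0.045,0.03],
    [0,0,0,0.0009,0.0002,0.07,0.03],
    [0,0,0,0.0009,0.0002,0.092,0.03],
    [0,0,0,0.0009,0.0002,0.107,0.03],
    [0,0,0,0.0009,0.0002,0.114,0.03],
    [0,0,0,0.0009,0.0002,0.1165,0.03],
    [0,0,0,0.0009,0.0002,0.1175,0.03],
    [0,0,0,0.0009,0.0002,0.118,0.03],
    [0,0,0,0.0009,0.0002,0.118,0.03],
  ],
)

```text
t: 43.38
eef_pos: [475.3, 12.9, 22.0]
tcp_rot: [3.141, 0.001, -0.054]
ft_force: [-0.2, -0.2, -1.0]
opening: 0.476
```

Request:
servo_tool(
  rows=[
    [0,0,0,0,0,0.0003,0.03],
    [0,0,0,0,0,0.0003,0.045],
    [0,0,0,0,0,0.0003,0.058],
    [0,0,0,0,0,0.0003,0.06],
    [0,0,0,0,0,0.0003,0.06],
    [0,0,0,0,0,0.0003,0.06],
    [0,0,0,0,0,-0.015,0.06],
    [0,0,0,0,0,-0.04,0.06],
    [0,0,0,0,0,-0.08,0.06],
    [0,0,0,0,0,-0.12,0.06],
    [0,0,0,0,0.0,-0.16,0.06],
    [0,0,0,0,0.0,-0.18,0.06],
  ],
)

```text
t: 44.88
eef_pos: [475.8, 12.9, 203.8]
tcp_rot: [3.141, -0.001, -0.054]
ft_force: [0.8, -0.7, -0.8]
opening: 0.63
```

Request:
servo_tool(
  rows=[
    [0,0,0,0,0.02,-0.02,0.06],
    [0,0,0,0.01,0.02,-0.04,0.06],
    [0,0,0,0.02,0.02,-0.06,0.06],
    [0,0,0,0.02,0.02,-0.06,0.06],
    [0,0,0,0.02,0.02,-0.06,0.06],
  ],
)

```text
t: 45.5
eef_pos: [493.7, -8.0, 260.8]
tcp_rot: [3.141, 0.003, -0.054]
ft_force: [-0.3, 0.2, 0.3]
opening: 0.629
```

Run:
```python
from slab import *
st,im=look("wrist","w19.png");c=cam("wrist",st)
u=np.array([np.cos(np.radians(-3.1)),np.sin(np.radians(-3.1))])
for s,p in [("hexagon",(613.5,130,-3)),("small",(610,71,-3)),("disc",(606.5,6.5,-3))]:
    q=cent(im,c,s,p,12);T=q[0]-132*u; r=cent(im,c,s,(T[0],T[1],-3),12)
    print(s,"twin",q[0].round(2),round(q[2],1),"placed err",(r[0]-T).round(2),round(r[2],1),r[1])
look("top","t19.png"); look("scene","s19.png")
mv((400,-300,350),-3)
```

```text
return _methods._mean(a, axis=axis, dtype=dtype,
  ret = ret.dtype.type(ret / rcount)
Traceback (most recent call last):
  File "slab.py", line 40, in cent
    k=max(cv2.findContours(M,cv2.RETR_EXTERNAL,cv2.CHAIN_APPROX_NONE)[0],key=cv2.contourArea)
ValueError: max() iterable argument is empty
```

View pics/w19.png

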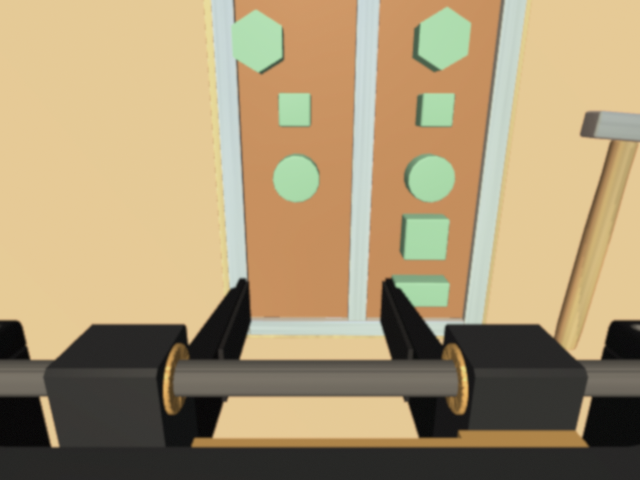

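Run:
```python
from slab import *
im=cv2.imread("pics/w19.png")[:,:,::-1];st=state();c=cam("wrist",st)
u=np.array([np.cos(np.radians(-3.1)),np.sin(np.radians(-3.1))])
for s,p in [("small",(610,71,-3)),("disc",(606.5,6.5,-3))]:
    q=cent(im,c,s,p,12);T=q[0]-132*u; r=cent(im,c,s,(T[0],T[1],-3),12)
    print(s,"twin",q[0].round(2),round(q[2],1),"placed err",(r[0]-T).round(2),round(r[2],1),r[1])
g=p2w(c,[(257,41)],37)[0];print(g)
print(cent(im,c,"hexagon",(g[0],g[1],0),12))
for y in(-3,-30):
    q,f=fit_slab(im,c,"hexagon",(g[0],g[1],y),12);print(q,f)
print("hex edge rel board inner bar: board x of centre", )
t=cent(im,c,"hexagon",(613.5,130,-3),12);print("twin",t)
print((q[:2]-t[0])@u+66, (q[:2]-t[0])@[-u[1],u[0]])
look("top","t19.png"); look("scene","s19.png")
mv((q[0],q[1],100),-3)
```

```text
small twin [609.92  70.77] 86.5 placed err [-0.59  0.22] 86.9 (27.563173294067383, 27.649394989013672)
disc twin [606.27   6.54] 69.2 placed err [ 0.27 -0.18] 40.9 (43.624149322509766, 43.41111373901367)
[449.10784575 136.9651731   37.        ]
(array([447.82368798, 137.16732895]), (48.48151779174805, 44.69366455078125), 86.17552185058594, 1647.1122969579883)
[447.76907413 137.21834068  -3.56362378] 0.030735942021429152
[447.77620031 137.20317662 -63.53153729] 0.03073514077163708
hex edge rel board inner bar: board x of centre
twin (array([613.70571802, 130.06172088]), (48.61721420288086, 43.180419921875), 86.6749496459961, 1603.6537159872241)
-100.07290957408478 -1.8422659186267756
MV [ 0.01  0.17 -0.1 ] [-0.0534 -0.1425  0.1611] dist 222 now [493.9  -8.  260.9] [ 1.7999e+02  1.7000e-01 -3.1000e+00] open 60.2 t 45.65 F [-0.4  0.6  0.8]
```

View pics/s19.png

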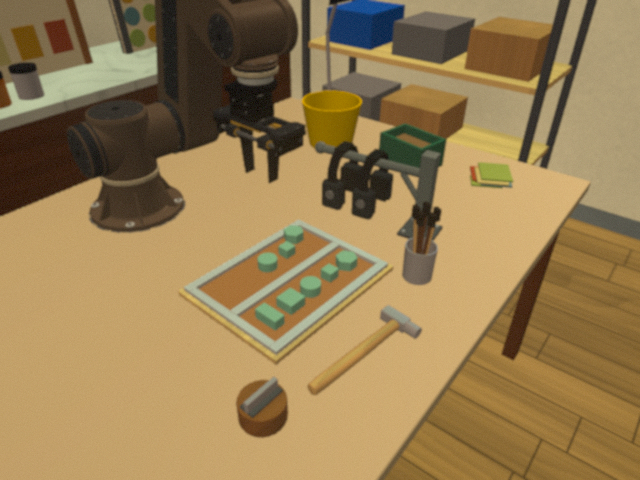

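Request:
servo_tool(
  rows=[
    [0,0,0.1,-0.01,-0.03,0.02,0.06],
    [0,0,0.2,-0.025,-0.065,0.05,0.06],
    [0,0.1,0.3,-0.038,-0.1,0.09,0.06],
    [0,0.1,0.3,-0.048,-0.13,0.125,0.06],
    [0,0.1,0.3,-0.0534,-0.1425,0.15,0.06],
    [0,0.1,0.3,-0.0534,-0.1425,0.1811,0.06],
    [0,0.1,0.3,-0.0534,-0.1425,0.1811,0.06],
    [0,0.1,0.3,-0.0534,-0.1425,0.1811,0.06],
  ],
)

```text
t: 46.65
eef_pos: [448.8, 136.9, 81.3]
tcp_rot: [3.141, -0.001, -0.06]
ft_force: [-1.0, -0.5, 1.0]
opening: 0.635
```

Run:
```python
from slab import *
st,im=look("wrist","w20.png");c=cam("wrist",st)
print(fit_slab(im,c,"hexagon",(447.8,137.2,-3.4),12),cent(im,c,"hexagon",(447.8,137.2,-3.4),12))
mv((447.8,137.2,25.5),-3.4)
```

```text
(array([448.60143965, 136.67109434,  -3.46286236]), np.float64(0.2820574250856953)) (array([442.75901349, 136.83924629]), (53.5015869140625, 56.20893096923828), 86.75933837890625, 2127.7535965873394)
MV [ 0.01 -0.08 -0.02] [-0.0012 -0.0002  0.056 ] dist 56 now [448.9 136.9  81.5] [ 1.7999e+02 -8.0000e-02 -3.4200e+00] open 59.9 t 46.7 F [-0.3  0.2  0.4]
```

View pics/w20.png

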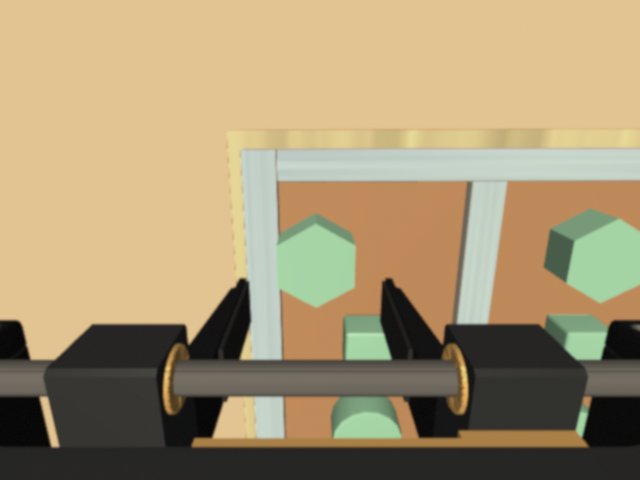

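Request:
servo_tool(
  rows=[
    [0,0,0,-0.0008,0,0.02,0.06],
    [0,0,0,-0.0008,0,0.035,0.06],
    [0,0,0,-0.0008,0,0.047,0.06],
    [0,0,0,-0.0008,0,0.054,0.06],
    [0,0,0,-0.0008,0,0.0555,0.06],
    [0,0,0,-0.0008,0,0.0555,0.06],
    [0,0,0,-0.0008,0,0.0555,0.045],
    [0,0,0,-0.0008,0,0.0555,0.03],
    [0,0,0,-0.0008,0,0.0555,0.03],
    [0,0,0,-0.0008,0,0.0555,0.03],
    [0,0,0,-0.0008,0,0.0555,0.03],
  ],
)

```text
t: 48.08
eef_pos: [449.0, 137.2, 25.5]
tcp_rot: [-3.141, -0.003, -0.059]
ft_force: [5.2, 0.6, 3.3]
opening: 0.46
```

Run:
```python
from slab import *
mv((481.9,137.2,60),-3.2)
```

```text
MV [-0.01 -0.17 -0.2 ] [ 0.033  -0.002  -0.0344] dist 48 now [449.  137.2  25.5] [-1.7999e+02 -1.7000e-01 -3.4000e+00] open 43.7 t 48.08 F [5.2 0.6 3.3]
```

Request:
servo_tool(
  rows=[
    [0,0,0,0.001,0,-0.005,0.03],
    [0,0,0,0.002,0,-0.02,0.03],
    [0,0,-0.1,0.01,-0.001,-0.05,0.03],
    [0,0,-0.2,0.022,-0.002,-0.08,0.03],
    [0,-0.1,-0.2,0.031,-0.002,-0.1,0.03],
    [0,-0.1,-0.2,0.033,-0.002,-0.114,0.03],
    [0,-0.1,-0.2,0.033,-0.002,-0.114,0.03],
    [0,-0.1,-0.2,0.033,-0.002,-0.114,0.03],
  ],
)

```text
t: 49.08
eef_pos: [479.9, 137.1, 138.4]
tcp_rot: [3.141, 0.003, -0.056]
ft_force: [0.6, 0.3, -1.3]
opening: 0.455
```

Run:
```python
from slab import *
st,im=look("wrist","w21.png");c=cam("wrist",st);e=st["eef_pos"]
u=np.array([np.cos(np.radians(-3.1)),np.sin(np.radians(-3.1))])
q=cent(im,c,"hexagon",(613.6,130,-3),12);print("twin",q)
h=cent(im,c,"hexagon",(e[0],e[1],-3),e[2]-13.5);print("held",h,fit_slab(im,c,"hexagon",(e[0],e[1],-3),e[2]-13.5))
T=q[0]-132*u;print("T",T)
mv((e[0]+T[0]-h[0][0],e[1]+T[1]-h[0][1],25.5),-3.1)
```

```text
twin (array([613.90100346, 129.82024541]), (49.06577682495117, 43.30440139770508), 87.0461654663086, 1617.9456338675227)
held (array([479.88600456, 136.88365116]), (46.96755599975586, 43.43151092529297), 86.97738647460938, 1614.6661024374189) (array([479.94082976, 136.51626044,  -2.94382431]), np.float64(0.03617394012535524))
T [482.09416297 136.95864872]
MV [ 0.04  0.19 -0.09] [ 0.0025 -0.0003  0.1128] dist 113 now [480.  137.1 138.3] [179.96   0.19  -3.19] open 43.7 t 49.12 F [-0.3  0.7 -1.1]
```

View pics/w21.png

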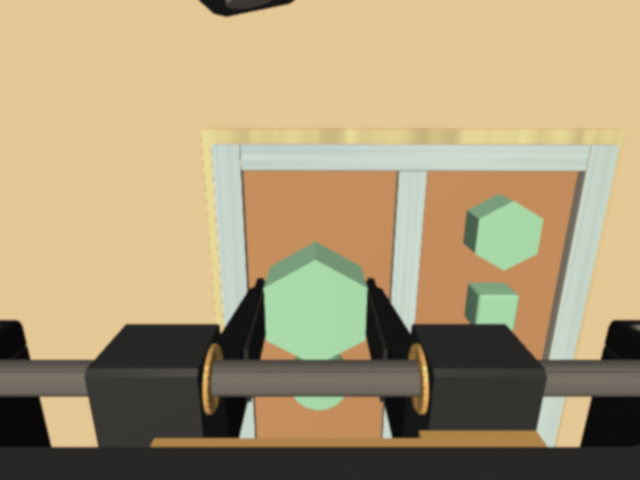

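Request:
servo_tool(
  rows=[
    [0,0.1,0,0.0027,0,0.02,0.03],
    [0,0.1,0,0.0027,0,0.045,0.03],
    [0,0.1,0,0.0027,0,0.07,0.03],
    [0,0.1,0,0.0027,0,0.092,0.03],
    [0,0.1,0,0.0027,0,0.104,0.03],
    [0,0.1,0,0.0027,0,0.11,0.03],
    [0,0.1,0,0.0027,0,0.1118,0.03],
    [0,0.1,0,0.0027,0,0.1125,0.03],
    [0,0.1,0,0.0027,0,0.1125,0.03],
    [0,0.1,0,0.0027,0,0.1125,0.03],
  ],
)

```text
t: 50.38
eef_pos: [483.4, 137.0, 27.0]
tcp_rot: [3.141, -0.001, -0.056]
ft_force: [-0.1, -0.3, -1.7]
opening: 0.461
```

Request:
servo_tool(
  rows=[
    [0,0,0,-0.0008,0,0,0.03],
    [0,0,0,-0.0008,0,0.0005,0.03],
    [0,0,0,-0.0008,0,0.001,0.03],
    [0,0,0,-0.0008,0,0.0014,0.03],
    [0,0,0,-0.0008,0,0.0014,0.03],
  ],
)

```text
t: 51.0
eef_pos: [482.5, 137.0, 25.5]
tcp_rot: [3.141, -0.0, -0.056]
ft_force: [-1.5, 0.5, 4.5]
opening: 0.462
```

Request:
servo_tool(
  rows=[
    [0,0,0,0,0,0,0.045],
    [0,0,0,0,0,0,0.058],
    [0,0,0,0,0,0,0.06],
    [0,0,0,0,0,0,0.06],
    [0,0,0,0,0,0,0.06],
    [0,0,0,0,0,-0.015,0.06],
    [0,0,0,0,0,-0.04,0.06],
    [0,0,0,0,0.01,-0.08,0.06],
    [0,0,0,0,0.05,-0.13,0.06],
    [0,0,0,0,0.1,-0.18,0.06],
    [0,0,0,0.005,0.14,-0.22,0.06],
    [0,0,0,0.01,0.15,-0.24,0.06],
  ],
)

```text
t: 52.5
eef_pos: [484.0, -15.2, 268.7]
tcp_rot: [3.141, -0.004, -0.058]
ft_force: [0.3, -0.1, 0.4]
opening: 0.629
```

Request:
servo_tool(
  rows=[
    [0,0,0,0,0,0,0.06],
    [0,0,0,0,0,0,0.06],
    [0,0,0,0,0,0,0.06],
  ],
)

```text
t: 52.88
eef_pos: [483.5, -12.5, 264.4]
tcp_rot: [3.141, 0.002, -0.055]
ft_force: [-0.9, 0.1, 0.3]
opening: 0.63
```

```bash
cat > chk.py <<'E'
from slab import *
def chk(f):
    st,im=look("wrist",f);c=cam("wrist",st)
    u=np.array([np.cos(np.radians(-3.1)),np.sin(np.radians(-3.1))])
    for s,p in [("hexagon",(613.6,130,-3)),("small",(610,71,-3)),("disc",(606.5,6.5,-3))]:
        q=cent(im,c,s,p,12);T=q[0]-132*u
        try: r=cent(im,c,s,(T[0],T[1],-3),12)
        except Exception: print(s,"moved?");continue
        print(s,"twin",q[0].round(2),round(q[2],1),"placed err",(r[0]-T).round(2),round(r[2],1),np.round(r[1],1))
E
python3 - <<'E'
from chk import *
chk("w22.png"); look("scene","s22.png"); look("top","t22.png")
E
```

```text
hexagon twin [613.82 130.04] 86.8 placed err [ 0.24 -0.06] 87.0 [48.6 43.6]
small twin [610.05  70.66] 86.9 placed err [-0.5   0.35] 86.7 [27.6 27.3]
disc twin [606.37   6.45] 86.9 placed err [ 0.25 -0.09] 38.5 [43.3 43.5]
```

View pics/w22.png

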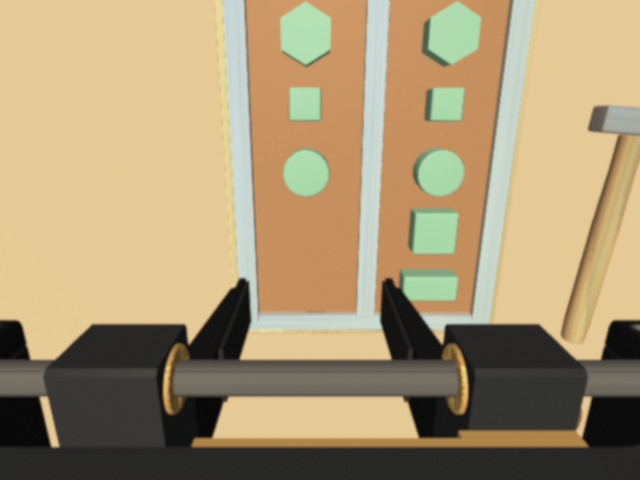

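View pics/s22.png

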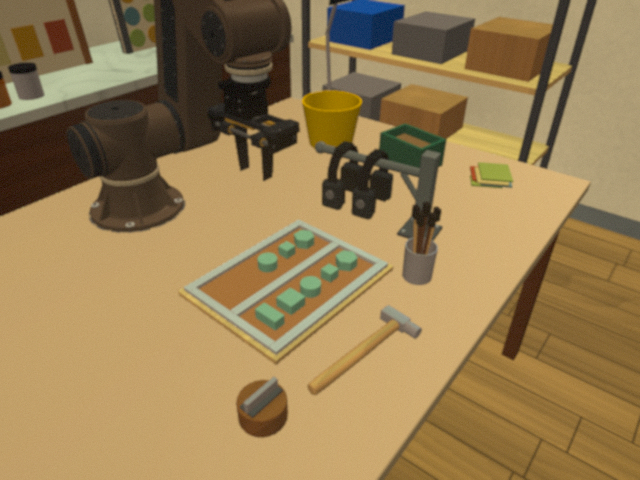

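View pics/t22.png

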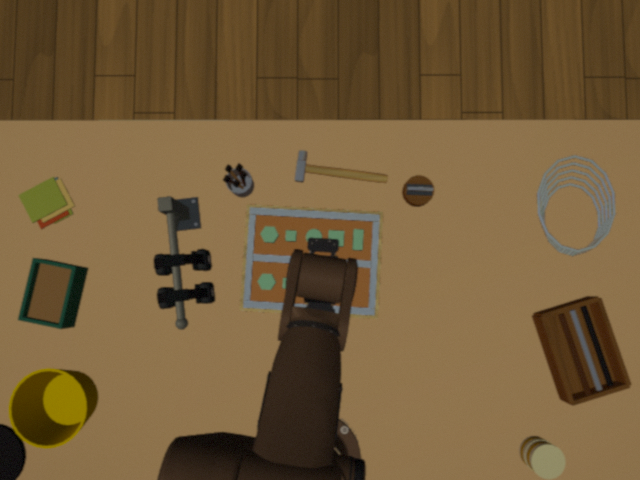

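Nothing loose is left on the bench. Both pairs hang on the bar at about (181,262) and (186,295). Block, hammer and pot sit at the same pixels as at the start. Handing in.

```bash
python3 -c "
from cell import *
print(job_done())"
```

```text
the job is handed in; nothing more can be done
None
```

The job is done and handed in at about 53 s of the 210 s allowed. No verdict is reported.

**Ear defenders:** Both pairs hang side by side on the grey arm's bar, about 45 mm either side of its middle, one cup down on each side. The last scene and top pictures show them in place.

**Slabs:** Only the hexagon, the small square and the disc were on the bench. All three now lie flat on the near half, opposite their twins.
- **Knock:** the hexagon was pushed against the form bar after I had placed it, so I picked it up and placed it again.
- **Position:** in the last wrist picture each slab is within about 0.6 mm of its mirror position. That figure is relative to its twin in the same picture.
- **Angle:** the hexagon and small square match their twins to about 0.2°.

**Bystanders:** the chopping block, hammer and brush pot are where they started, judged by eye from the pictures.

**Disagreements:** absolute positions from the top and wrist cameras differed by about 1–3 mm, which is why I placed and checked the slabs relative to their twins. My first outline fit gave errors of up to about 2 mm for the small square because the blurred edges left it loose. I used face centroids instead for the final check.

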